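# Fasten the safelight's filter frame with its quarter-turn stud

### The job

The safelight's filter has been changed, and its frame is swung shut but still stands a little proud on its seal. Take the orange slotted key from its wooden stand, set its blade in the slot of the stud on the frame's front edge, press the stud down gently until it meets the bottom and, keeping it pressed, turn it clockwise, up to a quarter turn, until it comes up against its stop and, let up, snaps into its catch and holds the frame down on its seal. Work the stud with the key only, never force it, then put the key back upright in its hole in the stand, and leave the other things where they are.

Things in the scene. Friction and masses are not known exactly. Their poses are not given: they have to be found in the camera images.
- key: Slotted key, 79 mm tall, 80 g. Origin at the centre of the blade's lower edge, z up, x along the blade. Steel blade 14 (x) x 2.6 (y) mm up to 10 mm, 14 mm round shank to 34 mm, orange collar 24 mm across to 38 mm (hangs on the stand; stops the fingers when pressing), orange ribbed handle 30 (x) x 14 (y) mm with flat sides up to 79 mm: grip it across y, 50 to 65 mm up. Same after a half turn.
- key_hole (a point): Centre of the mouth of the key's hole in the top of the fixed wooden key stand (block 84 x 58 x 40 mm on a 90 x 64 mm foot). The hole is upright, 17 mm wide, 37 mm deep, with a 1.5 mm lead-in; the key hangs in it by its collar, key origin 34 mm below this point. Three empty 9 mm holes lie 26 mm or more off on the +y side.
- safelight: Safelight lamp box, grey, on its back, fixed; 170 (x) x 230 (y) mm, top of the shut black filter frame 68 mm above the bench, steel yoke behind to x = +104 mm. Origin at the centre of its underside, z up; stud on the -x edge, hinge on the +x edge. Two white marks on the frame, 26 mm from the stud, show roughly where the slot points when fastened.
- stud_head (a point): Centre of the top of the stud's steel head (disc, 28 mm across), 62 mm from the safelight's centre towards -x; moves and turns with the stud. z up, x along the slot. Slot 4.2 mm wide, 15.6 mm long (closed ends), 5 mm deep: 0.8 mm to spare all round the blade; if the blade misses, drag it lightly over the head until it drops in. Head works in a boss 40 mm across, 8 mm tall, and stands 14 mm out of it unpressed.
- stud_press (a joint): How far the stud is pressed into the frame (m), 0 = fully up. Spring 4.4 N, then 0.4 N per mm. The catch inside hangs on an adjustable bracket, unseen: its height differs by 10 mm, its angle too. The stud clears the catch's ledge at 2.5 to 12.5 mm and meets a solid floor 0.8 mm deeper, felt as a sudden rise of force. 11 to 15 N is a right press. Contact above 30 N (press and twist together) bends the catch.
- stud (a joint): Turn of the stud (rad), 0 at rest, growing clockwise seen from above. Pressed deep enough it turns on past about 0.5; a light spring (0.02 to 0.03 Nm) turns it back if let go too early. The catch begins at 1.0 to 1.4 with a stop 0.14 beyond, felt as a rise of twist (0.1 Nm is plenty). Let up there, the stud springs up 3 mm from the floor and stays; uncaught it springs back to 0. The blade has 0.1 rad play.
- filter_frame (a joint): Opening of the filter frame about its hinge at the back (rad): about 0.022 while its front stands 3 mm proud on the springy seal (about 3 N on the stud shuts it), 0 when drawn down. It stays down by itself only when the stud is caught.
- dev_tank: Bystander: small black developing tank with red cap, 70 mm across, 116 mm tall; origin at the centre of its underside.
- blower: Bystander: black rubber bulb blower with red nozzle, 98 mm long; origin at its underside.
- loupe: Bystander: film loupe, 42 mm across, 48 mm tall; origin at the centre of its underside.
- film_can_1: Bystander: white film canister with grey cap, 34 mm across, 51 mm tall; origin at the centre of its underside.
- brush: Bystander: flat anti-static brush, 51 x 85 x 12 mm; origin at the centre of its underside.

How it is judged:
On the way, in this order (a step that is already met when the one before it is completed fails the run):
1. the key presses the stud down and turns it under its catch (value of joint stud above 0.6 rad and value of joint stud_press above 0.0018 m and contact force between key and safelight above 1 N), for 0.05 s.
2. the stud is caught, the frame is held down and the key is off the stud (value of joint stud above 0.85 rad and value of joint filter_frame below 0.006 rad and contact force between key and safelight below 0.1 N), for 0.3 s.
At the end, for the whole second after the job is handed in: The stud is turned to 0.85 rad or more and stays (caught), the frame is held down on its seal (opening below 0.006 rad), and the key stands upright (within 0.12 rad) and still in its hole: within 6 mm of the hole's centre, its blade 30 mm or more below the hole's mouth (value of joint stud above 0.85 rad and value of joint filter_frame below 0.006 rad and horizontal distance between key and key_hole below 0.006 m and z of key in the frame of key_hole below -0.03 m and angle between key's own z axis and vertical below 0.12 rad and linear speed of key below 0.02 m/s); the robot touches nothing.
It fails at once if the key bears on the lamp or its stud with more than 30 N (contact force between key and safelight above 30 N).
It fails at once if the arm or its fingers touch the lamp or its stud (more than 2 N) (contact force between any of the arm, the fingers and safelight above 2 N).
It fails at once if the developing tank, blower, loupe, film can or brush is moved by more than 30 mm (distance of any of dev_tank, blower, loupe, film_can_1, brush from where it was at the start of the episode above 0.03 m).
It also fails if it takes over 72 s, if anything falls off the work surface, if the arm or the gripper's body presses on something with over 40 N, if the wrist force passes 120 N, or if a joint passes its speed limit or range.

### The arm

A 7-joint arm with a two-finger parallel gripper is mounted at the origin on a cart in front of the work surface, level with it; the furniture and walls round the work are solid. World frame = base frame: x ahead of the robot, y to its left, z up, the work surface at z = 0. Lengths are in m, angles in rad, forces in N, time in s.
With the tool pointing down it reaches from about 0.4 to 0.85 m from the base axis. Payload 6.9 kg.
Tool frame: the origin (TCP) lies midway between the tips of the shut fingers; the grasp point (between the pads) lies 19 mm behind it; x points along the fingers, y is the direction in which the jaws open and shut, and the axes are right-handed (so a half turn about x gives the same grasp; the last joint's range is limited). The gripper opens to 85 mm and grips with 20 to 120 N. Pads are 22 mm wide; open, the fingers measure 114 mm over their backs; the gripper's body (76 mm by 85 mm) begins 54 mm behind the grasp point. The pads swing forward as they close: fully open they stand 13 mm farther back than shut.
Start: joints at [-1.107, 0.507, -0.238, 1.5, 0.126, 1.149, -0.155], TCP at [0.219, 0.585, 0.231] pointing down, gripper open.
Joint ranges: [-3.08, 3.08], [-0.24, 2.05], [-1.43, 1.35], [0, 2.5], [-1.52, 4.66], [0.17, 1.96], [-2.89, 2.89]. Speed limits (rad/s): [2.39, 2.39, 3.14, 3.14, 3.14, 3.14, 3.14].

### API

Orientations are given as a unit quaternion [w, x, y, z].
In Python, from cell import readout, optics, bot, finder gives the robot as it stands.
- The arm moves only by the shell command python3 -m pendant 'ROWS' [OPENING]. ROWS is a JSON object of lists of equal length, an entry for each row: "delta_pos": the shift along the tool's x, y, z in units of 0.4 m (1.0 is 0.4 m), a list of three; "spin": the turn about the tool's x in units of 180 degrees (1.0 is 180 degrees). In form: {"delta_pos": [[dx, dy, dz], ...], "spin": [spin, ...]}. A call has 1 to 8 rows; each row is the pose to reach, as a shift and turn from the pose commanded when the call began, along the tool's axes at that moment, turning the shorter way round; what a row does not reach only later rows make up. A row lasts 1/12 s, in which the tool goes at most 41.7 mm and 7.16 degrees, less where a joint would pass 70% of its speed; a pose out of reach is approached as far as the arm can. A call with a number of a shift or a turn outside -1 to 1 is refused whole. A call with a gripper value outside its range is refused whole. OPENING is the closure, from 0 (fully open) to 1 (shut), set as the call begins (- or left out, the last holds). The fingers move at their own pace and stop on an object; the grip force is fixed at half the most. Time passes only in rows, so rows that repeat a pose let the fingers close. It gives the time, the measured TCP pose, the force and the opening at its end, in the units of the state.
- readout.state(): the state, without advancing time (a new reading comes with each control period).
- optics.snapshot(name): name is "scene" or "top" or "wrist"; returns (picture, depth): 420x560x3 uint8, red, green, blue; 420x560 float32, m along the optical axis (not along the pixel's ray), 0 where there is no reading.
- optics.calibration(name): a dict with "vertical_fov" (degrees; the focal length in pixels is half the picture's height over the tangent of half this angle, whatever the lens; pixels are square), "cx", "cy" (the principal point, pixels), "world_from_camera" (4x4, takes a point from camera to world coordinates). Camera axes: x right, y down, z forward; pixel columns grow to the right and rows downward; lengths in m; the calibration is good to about 2 mm. The wrist camera is an equidistant fisheye: a pixel r from the principal point sees the ray r / f radians off the axis. A picture is of the moment at which its call begins: read the wrist's pose just before it. calibration takes no time and is no camera call; for the wrist camera it gives the pose at the moment of the call.
- bot.close_job(): hands the job in, once; it reports no verdict.
Trained networks look in the newest picture that a camera, given by its name, has taken for a name from the list of things; names that differ only in an ending like _2 or _b are one class to them, and where a whole thing is asked for, a point or a joint stands for the part that bears it (a point fixed in the world has none). Each returns a list of dicts, best first, with "score" (0 to 1); they miss things now and then, are a little off and sometimes report something else, mostly with a low value. They report only what shows in the picture. A call takes as long as a camera call.
- finder.outline_of(camera, label): "mask" (420x560 bool, what is visible of it) and "centre" ([row, column] in pixels, amid what is visible of it).
The state is a dict: "clock": time; "joint_pos": joint angles; "dq": joint speeds; "tau": joint torques, N m; "tcp_pos": TCP position; "tool_rot": TCP orientation; "ft_force": force on the tool from outside, world axes, zero at the start; "moment": the same for the moment, N m; "grip_width": finger opening in m.
Only numpy, scipy, OpenCV 4.12 (cv2) and the standard library are available. Lean on these libraries where they do the work, as an engineer would, in place of code of your own. Each camera call takes 0.05 s, during which the arm holds its last target.

## Working session

There is one attempt and no reset: what is moved stays moved. The work goes in short steps, Python scripts to look and compute and a shell command to move; the robot and the scene stay as the last step left them, time stands still between calls to the robot, and variables do not carry over. Pictures are saved under pics/ and viewed, and the job is handed in when it is done.

```bash
ls; mkdir -p pics
python3 - <<'E'
from cell import readout, optics
import cv2
print(readout.state())
for n in ["scene","top","wrist"]:
    p,d=optics.snapshot(n); cv2.imwrite(f"pics/{n}0.png",p[:,:,::-1]); c=optics.calibration(n); print(n,c)
E
```

```text
pics
{'clock': 0.0, 'joint_pos': array([-1.10749681,  0.50838552, -0.23751903,  1.50112592,  0.1256853 ,
        1.14893271, -0.15480355]), 'dq': array([ 0.00100605, -0.00130213,  0.00153839, -0.00221927,  0.00046506,
       -0.00031616,  0.0011109 ]), 'tau': array([-5.77751052e-04, -6.20596576e+01, -2.18702473e+00, -2.49658531e+01,
        1.25840586e-02,  1.20495769e-02,  1.24715410e-05]), 'tcp_pos': array([0.21877745, 0.58491095, 0.23040226]), 'tool_rot': array([ 0.69571184,  0.12517706,  0.69593061, -0.12647655]), 'ft_force': array([ 1.03135447, -0.58775556, -0.2090987 ]), 'moment': array([ 0.00780841, -0.05947471,  0.01454775]), 'grip_width': 0.08520530514892698}
scene {'vertical_fov': 55.08505750746075, 'cx': 279.44276469402996, 'cy': 216.204841205584, 'world_from_camera': array([[ 0.76434244, -0.40719265,  0.49997478,  0.09475897],
       [-0.64475281, -0.49300802,  0.58415486, -0.51716895],
       [ 0.00862801, -0.7688545 , -0.63936556,  0.63686886],
       [ 0.        ,  0.        ,  0.        ,  1.        ]])}
top {'vertical_fov': 43.66184369980999, 'cx': 286.52504692896105, 'cy': 202.43798371635148, 'world_from_camera': array([[ 0.00438174, -0.99388579,  0.11032608,  0.39360751],
       [-0.99993056, -0.00556164, -0.01038918,  0.00498695],
       [ 0.01093925, -0.1102729 , -0.99384114,  1.33830854],
       [ 0.        ,  0.        ,  0.        ,  1.        ]])}
wrist {'vertical_fov': 65.70646984690485, 'cx': 278.6069178393957, 'cy': 214.64533219287412, 'world_from_camera': array([[ 3.49551312e-01,  8.86263420e-01,  3.03893124e-01,
         1.40081612e-01],
       [ 9.36917060e-01, -3.30462326e-01, -1.13934515e-01,
         6.13474407e-01],
       [-5.50764159e-04,  3.24548612e-01, -9.45868857e-01,
         3.73520956e-01],
       [ 0.00000000e+00,  0.00000000e+00,  0.00000000e+00,
         1.00000000e+00]])}
```

View pics/scene0.png

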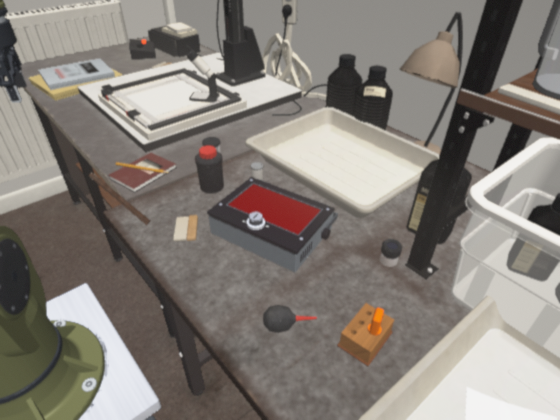

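View pics/top0.png

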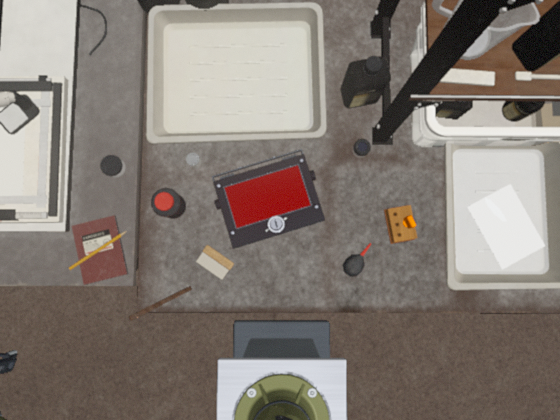

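View pics/wrist0.png

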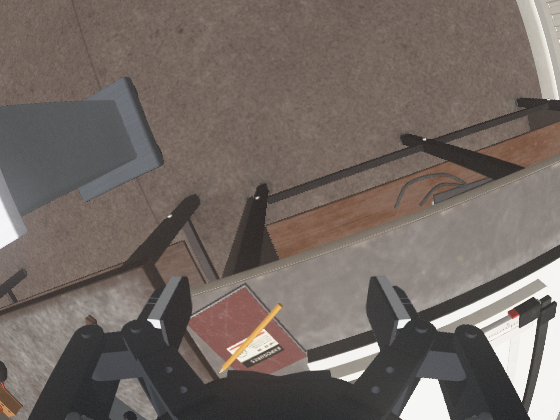

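```bash
cat > h.py <<'E'
import numpy as np, cv2
from cell import readout, optics, finder
def K(n):
    c=optics.calibration(n); f=210/np.tan(np.radians(c["vertical_fov"]/2)); return f,c["cx"],c["cy"],c["world_from_camera"]
def pts(n,d,mask,k=None):
    f,cx,cy,T=k or K(n); r,c=np.nonzero(mask&(d>0)); z=d[r,c]
    if n!="wrist": P=np.stack([(c-cx)/f*z,(r-cy)/f*z,z],1)
    else:
        dx,dy=c-cx,r-cy; rr=np.hypot(dx,dy)+1e-9; th=rr/f; t=np.tan(th)*z
        P=np.stack([dx/rr*t,dy/rr*t,z],1)
    return P@T[:3,:3].T+T[:3,3]
def pix(n,X,k=None):
    f,cx,cy,T=k or K(n); p=(np.atleast_2d(X)-T[:3,3])@T[:3,:3]
    if n!="wrist": return np.stack([p[:,0]/p[:,2]*f+cx,p[:,1]/p[:,2]*f+cy],1)
    s=np.hypot(p[:,0],p[:,1]); th=np.arctan2(s,p[:,2]); return np.stack([p[:,0]/s*th*f+cx,p[:,1]/s*th*f+cy],1)
E
python3 - <<'E'
from h import *
for n in ["top","scene"]:
    p,d=optics.snapshot(n)
    np.savez(f"{n}.npz",p=p,d=d)
    for l in ["key","stud_head","safelight","dev_tank","blower","loupe","film_can_1","brush"]:
        o=finder.outline_of(n,l)
        if not o: print(n,l,None); continue
        P=pts(n,d,o[0]["mask"]); print(n,l,round(o[0]["score"],2),np.round(o[0]["centre"]),o[0]["mask"].sum(),"med",np.round(np.median(P,0),3),"lo",np.round(np.percentile(P,3,axis=0),3),"hi",np.round(np.percentile(P,97,axis=0),3))
    cs={"top":((380,190,450,260),(210,140,330,260)),"scene":((330,290,410,370),(200,170,340,275))}[n]
    for i,(a,b,c,e) in enumerate(cs):
        cv2.imwrite(f"pics/{n}_c{i}.png",cv2.resize(p[b:e,a:c,::-1],None,fx=5,fy=5,interpolation=2))
E
```

```text
top key 0.25 [205. 171.] 824 med [0.526 0.272 0.101] lo [0.5   0.248 0.012] hi [0.559 0.309 0.121]
top stud_head 0.41 [222. 276.] 111 med [0.482 0.019 0.094] lo [0.469 0.007 0.087] hi [0.494 0.031 0.099]
top safelight 0.77 [203. 267.] 7100 med [0.542 0.037 0.07 ] lo [ 0.45  -0.075  0.041] hi [0.64  0.151 0.077]
top dev_tank 0.69 [204. 170.] 800 med [0.527 0.272 0.101] lo [0.5   0.248 0.02 ] hi [0.559 0.309 0.121]
top blower 0.82 [263. 356.] 420 med [ 0.386 -0.175  0.042] lo [ 0.359 -0.206  0.024] hi [ 0.423 -0.151  0.051]
top loupe 0.74 [143. 363.] 274 med [ 0.676 -0.197  0.046] lo [ 0.66  -0.218  0.003] hi [ 0.697 -0.179  0.053]
top film_can_1 0.67 [164. 190.] 159 med [0.642 0.224 0.051] lo [0.629 0.212 0.016] hi [0.657 0.239 0.056]
top brush 0.79 [262. 213.] 663 med [0.39  0.17  0.011] lo [0.357 0.132 0.005] hi [0.422 0.208 0.017]
scene key 0.72 [322. 379.] 295 med [ 0.481 -0.316  0.073] lo [ 0.474 -0.323  0.039] hi [ 0.505 -0.304  0.086]
scene stud_head 0.65 [215. 254.] 170 med [0.479 0.009 0.091] lo [0.468 0.    0.07 ] hi [0.494 0.027 0.093]
scene safelight 0.93 [223. 274.] 7606 med [0.516 0.003 0.066] lo [ 0.434 -0.095  0.007] hi [0.637 0.138 0.074]
scene dev_tank 0.71 [169. 207.] 1037 med [0.519 0.255 0.071] lo [0.499 0.243 0.007] hi [0.55  0.286 0.116]
scene blower 0.94 [315. 277.] 842 med [ 0.379 -0.189  0.037] lo [ 0.358 -0.21  -0.001] hi [ 0.421 -0.159  0.048]
scene loupe 0.61 [256. 390.] 455 med [ 0.668 -0.208  0.038] lo [ 0.659 -0.222  0.002] hi [ 0.692 -0.189  0.047]
scene film_can_1 0.72 [172. 259.] 165 med [0.641 0.215 0.044] lo [ 0.629  0.206 -0.001] hi [0.706 0.305 0.05 ]
scene brush 0.66 [170. 208.] 1102 med [0.519 0.255 0.071] lo [0.499 0.243 0.004] hi [0.554 0.289 0.116]
```

View pics/top_c0.png

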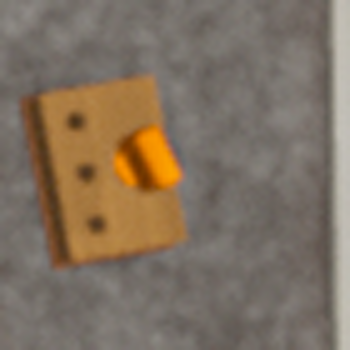

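View pics/top_c1.png

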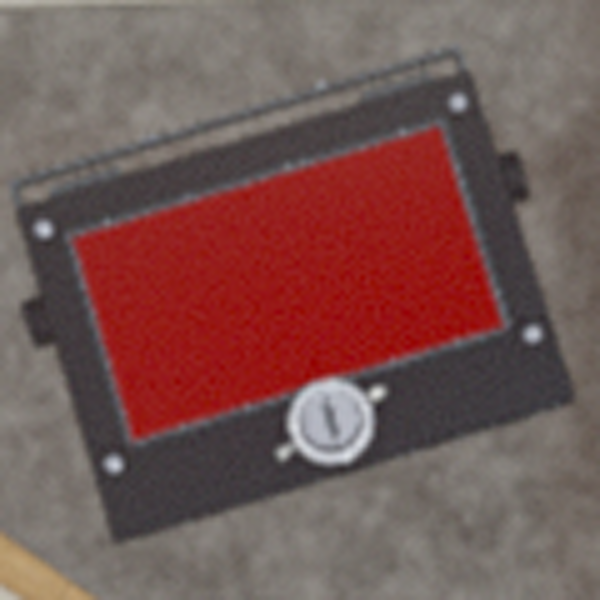

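View pics/scene_c0.png

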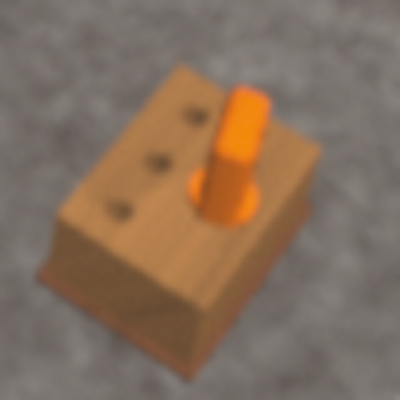

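View pics/scene_c1.png

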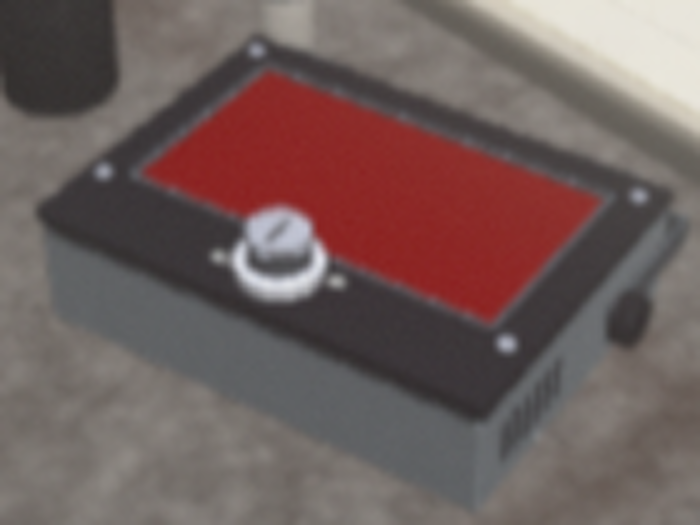

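Run:
```python
from h import *
for n in ["top","scene"]:
    z=np.load(n+".npz"); p,d=z["p"].astype(int),z["d"]
    m=(p[...,0]>200)&(p[...,1]>70)&(p[...,1]<160)&(p[...,2]<40)
    b=np.zeros_like(m); a=(380,190,450,260) if n=="top" else (330,290,410,370); b[a[1]:a[3],a[0]:a[2]]=1
    P=pts(n,d,m&b); print(n,len(P),np.round(np.percentile(P,[3,50,97],axis=0),4))
    T=P[P[:,2]>0.078]; print("top pts",len(T),np.round(T.mean(0),4)); 
    if len(T)>3:
        u=T[:,:2]-T[:,:2].mean(0); print(np.linalg.svd(u)[1:][0], np.linalg.svd(u)[2])
```

```text
top 67 [[ 0.4777 -0.317   0.0436]
 [ 0.4891 -0.3056  0.0851]
 [ 0.5017 -0.2976  0.0915]]
top pts 51 [ 0.4899 -0.3076  0.0863]
[0.05693179 0.02448975] [[-0.91053636 -0.41342899]
 [ 0.41342899 -0.91053636]]
scene 126 [[ 0.4765 -0.3227  0.0427]
 [ 0.4866 -0.3136  0.084 ]
 [ 0.4982 -0.3034  0.0857]]
top pts 99 [ 0.487  -0.3132  0.0843]
[0.07596682 0.03454679] [[-0.89752327 -0.4409671 ]
 [ 0.4409671  -0.89752327]]
```

```bash
cat >> h.py <<'E'
from scipy.spatial.transform import Rotation as R
def Rm(s): return R.from_quat(s["tool_rot"],scalar_first=True).as_matrix()
def yaw(s): 
    y=Rm(s)[:,1]; return np.degrees(np.arctan2(y[1],y[0]))
def go(target,yawdeg=None):
    s=readout.state(); M=Rm(s); d=M.T@(np.array(target)-s["tcp_pos"]); print("delta units",np.round(d/0.4,4),"mm",np.round(d*1000,1))
    if yawdeg is not None:
        a=(yawdeg-yaw(s)+180)%360-180; print("yaw now",yaw(s),"spin units",np.round(-a/180,4),"rows",abs(a)/7.16)
def st():
    s=readout.state(); print("t",round(s["clock"],2),"tcp",np.round(s["tcp_pos"]*1000,1),"yaw",round(yaw(s),2),"F",np.round(s["ft_force"],1),"M",np.round(s["moment"],3),"w",round(s["grip_width"]*1000,1)); return s
E
python3 - <<'E'
from h import *
s=st(); print(Rm(s).round(4)); print(s["joint_pos"])
go([.488,-.31,.17],115); go([.488,-.31,.17],-65);go([.46,.3,.2])
E
```

```text
t 1.05 tcp [218.9 585.4 231.3] yaw 69.5 F [-0.7 -0.6  0.2] M [-0.013  0.022 -0.001] w 85.3
[[-0.      0.3502  0.9367]
 [-0.      0.9367 -0.3502]
 [-1.     -0.     -0.    ]]
[-1.10754287  0.50750775 -0.2376173   1.5002058   0.12570868  1.14888918
 -0.1548185 ]
delta units [ 0.1532 -1.8612  1.4141] mm [  61.3 -744.5  565.7]
yaw now 69.50092473813145 spin units -0.2528 rows 6.35461944998164
delta units [ 0.1532 -1.8612  1.4141] mm [  61.3 -744.5  565.7]
yaw now 69.50092473813145 spin units 0.7472 rows 18.785045354487632
delta units [ 0.0782 -0.4572  0.8145] mm [  31.3 -182.9  325.8]
```

```bash
python3 -m pendant '{"delta_pos":[[0.05,-0.06,0.1],[0.05,-0.12,0.2],[0.05,-0.18,0.3],[0.05,-0.24,0.4],[0.05,-0.3,0.5],[0.05,-0.36,0.6],[0.05,-0.4,0.7],[0.05,-0.457,0.8145]],"spin":[-0.03,-0.06,-0.1,-0.13,-0.16,-0.2,-0.23,-0.2528]}' 0.3
python3 - <<'E'
from h import *
s=st();print(s["joint_pos"].round(3)); go([.488,-.31,.17],115); go([.47,0.02,.2],115)
E
```

```text
clock: 1.72
tcp_pos: [0.4301, 0.3313, 0.2116]
tool_rot: [0.69, -0.155, 0.69, 0.155]
ft_force: [1.2, 0.7, 0.3]
grip_width: 0.0601
t 1.72 tcp [430.1 331.3 211.6] yaw 115.33 F [1.2 0.7 0.3] M [ 0.029 -0.075 -0.042] w 60.1
[-0.421  0.412 -0.408  1.747  0.188  1.02   1.115]
delta units [ 0.1036 -1.5111 -0.5551] mm [  41.4 -604.5 -222. ]
yaw now 115.32534171666985 spin units 0.0018 rows 0.045438787244395
delta units [ 0.0288 -0.7462 -0.2428] mm [  11.5 -298.5  -97.1]
yaw now 115.32534171666985 spin units 0.0018 rows 0.045438787244395
```

```bash
python3 -m pendant '{"delta_pos":[[0.0,-0.08,-0.025],[0.0,-0.17,-0.06],[0.0,-0.26,-0.09],[0.0,-0.35,-0.12],[0.0,-0.44,-0.15],[0.0,-0.53,-0.18],[0.0,-0.62,-0.21],[0.0,-0.71,-0.24]],"spin":[0,0,0,0,0,0,0,0]}'
python3 - <<'E'
from h import *
s=st();print(s["joint_pos"].round(3)); go([.488,-.31,.17],115)
E
```

```text
clock: 2.38
tcp_pos: [0.4621, 0.0332, 0.2116]
tool_rot: [0.691, -0.153, 0.69, 0.153]
ft_force: [0.9, -0.1, -0.9]
grip_width: 0.0598
t 2.38 tcp [462.1  33.2 211.6] yaw 115.0 F [ 0.9 -0.1 -0.9] M [-0.011  0.02   0.001] w 59.8
[ 0.136  0.285 -0.339  1.937  0.117  0.937  1.747]
delta units [ 0.1042 -0.8048 -0.304 ] mm [  41.7 -321.9 -121.6]
yaw now 115.002259843487 spin units 0.0 rows 0.00031562059874249446
```

Run:
```python
from h import *
optics.snapshot("wrist");optics.snapshot("wrist");optics.snapshot("wrist")
s=st();k=K("wrist");p,d=optics.snapshot("wrist");np.savez("w1.npz",p=p,d=d,k=np.array(k,dtype=object))
o=finder.outline_of("wrist","stud_head")
for q in o[:2]:
  P=pts("wrist",d,q["mask"],k); print(q["score"],q["centre"],q["mask"].sum(),np.median(P,0),np.percentile(P,[3,97],axis=0))
print(pix("wrist",[[.482,.015,.092]],k))
cv2.imwrite("pics/w1.png",p[:,:,::-1])
```

```text
t 2.53 tcp [462.4  31.6 211.3] yaw 114.62 F [ 0.2  0.6 -0.1] M [-0.03   0.023  0.014] w 59.8
0.74 [218.5, 250.7] 912 [0.47957504 0.01450262 0.09333268] [[0.46800609 0.00233893 0.08142875]
 [0.49281897 0.02703925 0.09484066]]
0.34 [179.5, 411.7] 2836 [0.38918556 0.16542123 0.009884  ] [[0.35646073 0.12744747 0.00669113]
 [0.42383186 0.2045911  0.01341988]]
[[252.42606986 220.51154074]]
```

View pics/w1.png

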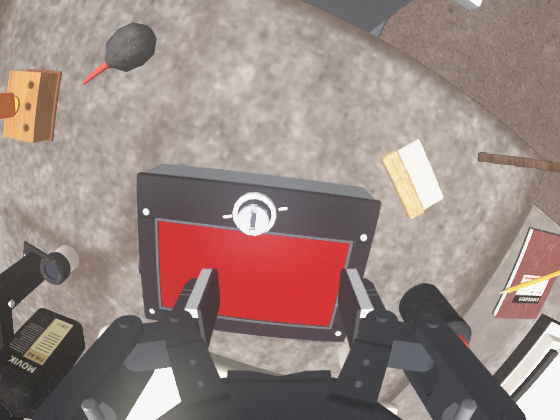

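```bash
cat >> h.py <<'E'
def ortho(n,p,k,c,z,half=0.03,res=0.0001):
    N=int(2*half/res); i,j=np.mgrid[0:N,0:N]  # row -> -x ; col -> -y  (like top camera)
    X=np.stack([c[0]+half-i*res,c[1]+half-j*res,np.full(i.shape,z)],-1).reshape(-1,3)
    q=pix(n,X,k).astype(np.float32).reshape(N,N,2)
    return cv2.remap(p,q[...,0],q[...,1],cv2.INTER_CUBIC)
E
python3 - <<'E'
from h import *
z=np.load("w1.npz",allow_pickle=True);k=tuple(z["k"])
o=ortho("wrist",z["p"],k,(.481,.0145),.0935,.035); cv2.imwrite("pics/o1.png",o[:,:,::-1])
E
```

```text
(no output)
```

View pics/o1.png

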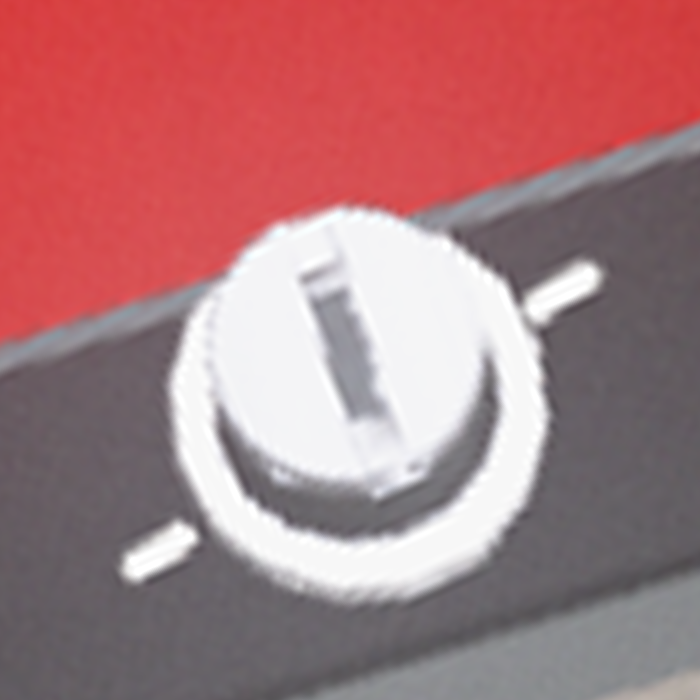

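```bash
python3 -m pendant '{"delta_pos":[[0.01,-0.09,-0.03],[0.02,-0.18,-0.06],[0.03,-0.27,-0.1],[0.04,-0.36,-0.13],[0.05,-0.45,-0.17],[0.06,-0.54,-0.2],[0.07,-0.63,-0.24],[0.08,-0.72,-0.27]],"spin":[0,0,0,0,0,0,0,0]}'
python3 - <<'E'
from h import *
[optics.snapshot("wrist") for _ in range(4)]
s=st();print(s["joint_pos"].round(3)); 
k=K("wrist");p,d=optics.snapshot("wrist");np.savez("w2.npz",p=p,d=d,k=np.array(k,dtype=object))
cv2.imwrite("pics/w2.png",p[:,:,::-1])
o=finder.outline_of("wrist","key")
for q in o[:2]:
  P=pts("wrist",d,q["mask"],k); print(q["score"],q["centre"],q["mask"].sum(),np.median(P,0),np.percentile(P,[3,97],axis=0))
go([.488,-.31,.13],115)
E
```

```text
clock: 3.3
tcp_pos: [0.4865, -0.2718, 0.1792]
tool_rot: [0.69, -0.154, 0.69, 0.154]
ft_force: [0.9, -0.1, -0.7]
grip_width: 0.0599
t 3.5 tcp [ 486.6 -270.7  178.8] yaw 115.02 F [0.7 1.4 0.4] M [0.079 0.022 0.054] w 59.4
[ 0.625  0.453 -0.238  1.759  0.126  0.946  2.343]
0.83 [194.3, 235.3] 1025 [ 0.48535161 -0.31011484  0.08361786] [[ 0.47469242 -0.32135238  0.04106778]
 [ 0.50058288 -0.30057666  0.08616905]]
delta units [ 0.1232 -0.094  -0.0411] mm [ 49.3 -37.6 -16.4]
yaw now 115.19576782546868 spin units 0.0011 rows 0.02734187506545985
```

View pics/w2.png

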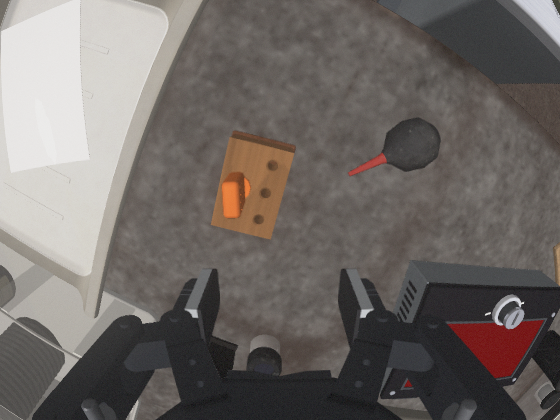

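Key at (232,195) px. Orthophoto at handle-top height for exact centre and yaw.

Run:
```python
from h import *
z=np.load("w2.npz",allow_pickle=True);k=tuple(z["k"]);p=z["p"]
o=ortho("wrist",p,k,(.487,-.311),.085,.03); cv2.imwrite("pics/o2.png",o[:,:,::-1])
a=o.astype(int);m=(a[...,0]>235)&(a[...,1]>95)&(a[...,2]<60)
c=max(cv2.findContours(m.astype(np.uint8),0,2)[0],key=cv2.contourArea);r=cv2.minAreaRect(c);print(r)
print("centre",.487+.03-r[0][1]*1e-4,-.311+.03-r[0][0]*1e-4)
d=z["d"];a=p.astype(int);mm=(a[...,0]>180)&(a[...,2]<60)&(a[...,1]>50);mm[:,:200]=0;mm[:,270:]=0;mm[:165]=0;mm[230:]=0
P=pts("wrist",d,mm,k);T=P[P[:,2]>.082];print(len(T),T.mean(0),(T.max(0)+T.min(0))/2);print(cv2.minAreaRect((T[:,:2]*1e3).astype(np.float32)))
```

```text
Traceback (most recent call last):
ValueError: max() iterable argument is empty
```

View pics/o2.png

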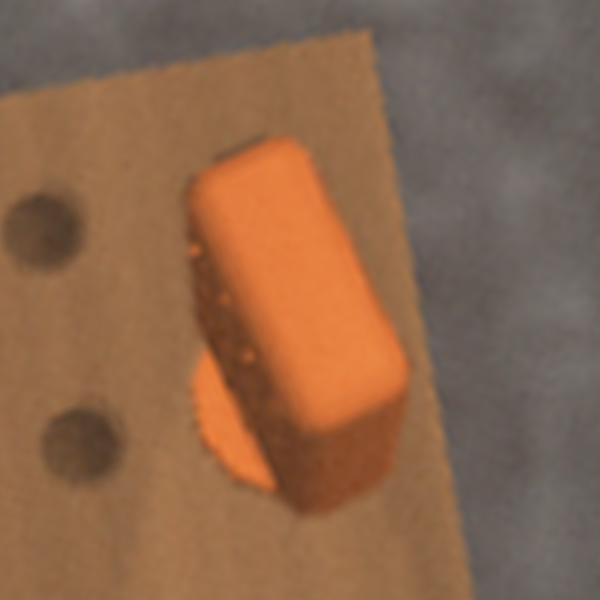

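Run:
```python
from h import *
go([.4886,-.3109,.047],116.5)
```

```text
delta units [ 0.3307 -0.0969 -0.0408] mm [132.3 -38.8 -16.3]
yaw now 115.19576782546868 spin units -0.0072 rows 0.18215533163845077
```

```bash
python3 -m pendant '{"delta_pos":[[0.03,-0.05,-0.02],[0.06,-0.0969,-0.0408],[0.1,-0.0969,-0.0408],[0.16,-0.0969,-0.0408],[0.16,-0.0969,-0.0408],[0.16,-0.0969,-0.0408]],"spin":[-0.007,-0.007,-0.007,-0.007,-0.007,-0.007]}'
python3 - <<'E'
from h import *
st();go([.4886,-.3109,.047],116.5)
E
```

```text
clock: 4.1
tcp_pos: [0.4877, -0.3113, 0.115]
tool_rot: [0.688, -0.161, 0.689, 0.162]
ft_force: [0.6, 0.2, 1.2]
grip_width: 0.0594
t 4.1 tcp [ 487.7 -311.3  115. ] yaw 116.44 F [0.6 0.2 1.2] M [-0.025  0.035  0.011] w 59.4
delta units [ 0.17   -0.0005  0.0026] mm [68.  -0.2  1. ]
yaw now 116.43651417102035 spin units -0.0004 rows 0.008866735891012731
```

```bash
python3 -m pendant '{"delta_pos":[[0.05,0,0.001],[0.1,0,0.002],[0.14,0,0.002],[0.168,0,0.002],[0.168,0,0.002],[0.168,0,0.002]],"spin":[0,0,0,0,0,0]}'
python3 - <<'E'
from h import *
st()
E
python3 -m pendant '{"delta_pos":[[0,0,0],[0,0,0],[0,0,0],[0,0,0],[0,0,0],[0,0,0],[0,0,0],[0,0,0]],"spin":[0,0,0,0,0,0,0,0]}' 1
python3 - <<'E'
from h import *
st()
E
```

```text
clock: 4.6
tcp_pos: [0.4889, -0.3129, 0.0489]
tool_rot: [0.689, -0.161, 0.688, 0.161]
ft_force: [0.0, 0.6, 0.9]
grip_width: 0.0598
t 4.6 tcp [ 488.9 -312.9   48.9] yaw 116.32 F [0.  0.6 0.9] M [ 0.009 -0.04  -0.034] w 59.8
clock: 5.27
tcp_pos: [0.4884, -0.3132, 0.0489]
tool_rot: [0.689, -0.161, 0.688, 0.161]
ft_force: [-0.4, 1.8, 6.2]
grip_width: 0.0134
t 5.27 tcp [ 488.4 -313.2   48.9] yaw 116.27 F [-0.4  1.8  6.2] M [0.439 0.271 0.015] w 13.4
```

```bash
python3 -m pendant '{"delta_pos":[[-0.02,0,0],[-0.06,0,0],[-0.12,0,0],[-0.19,0,0],[-0.27,0,0],[-0.32,0,0],[-0.32,0,0],[-0.32,0,0]],"spin":[0,0,0,0,0,0,0,0]}'
python3 - <<'E'
from h import *
[optics.snapshot("wrist") for _ in range(2)]
s=st(); k=K("wrist");p,d=optics.snapshot("wrist");np.savez("w3.npz",p=p,d=d,k=np.array(k,dtype=object))
cv2.imwrite("pics/w3.png",p[:,:,::-1])
p,d=optics.snapshot("scene");cv2.imwrite("pics/s3.png",cv2.resize(p[200:400,280:440,::-1],None,fx=4,fy=3.5*4/3.5,interpolation=2)[:600])
go([.4817,.0144,.17],107.5)
E
```

```text
clock: 5.93
tcp_pos: [0.4888, -0.3138, 0.1777]
tool_rot: [0.689, -0.161, 0.688, 0.16]
ft_force: [-0.2, 0.4, -0.9]
grip_width: 0.0132
t 6.03 tcp [ 487.6 -313.2  175.4] yaw 116.25 F [-0.8 -0.2 -0.6] M [-0.017  0.004  0.031] w 13.6
delta units [0.0131 0.7403 0.3492] mm [  5.2 296.1 139.7]
yaw now 116.26135630053798 spin units 0.0487 rows 1.223653114600277
```

View pics/w3.png

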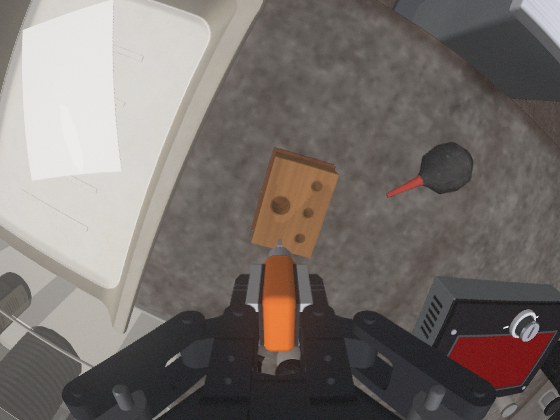

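View pics/s3.png

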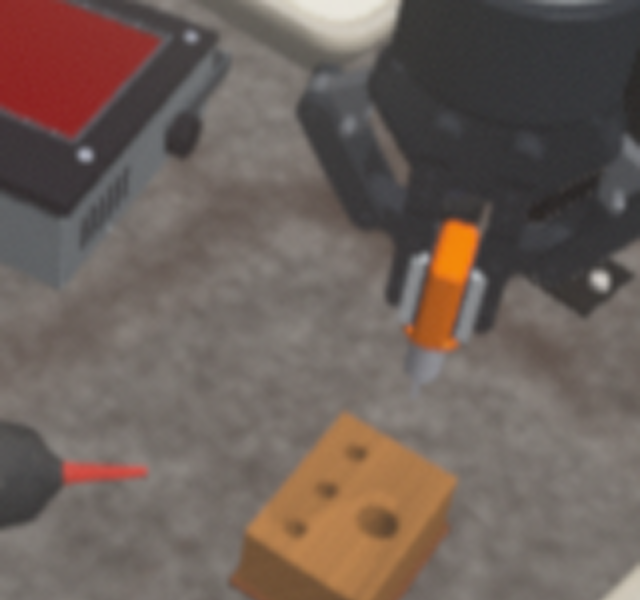

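Run:
```python
from h import *
z=np.load("w3.npz",allow_pickle=True);k=tuple(z["k"]);p=z["p"];d=z["d"]
o=ortho("wrist",p,k,(.4886,-.3125),.04,.03); 
cv2.imwrite("pics/o3.png",o[:,:,::-1])
a=p.astype(int);m=(a[...,0]>150)&(a[...,2]<60)&(a[...,0]-a[...,1]>60);m[:, :240]=0;m[:,320:]=0;m[:245]=0
P=pts("wrist",d,m,k);print(len(P),np.percentile(P[:,2],[1,25,50,75,99]))
s=readout.state();M=Rm(s);L=(P-s["tcp_pos"])@M*1000
T=L[L[:,0]<-33]; print(len(T),T.mean(0),T.min(0),T.max(0))
c=np.polyfit(T[:,2],T[:,0],1);print("tilt slope x/z",c)
for r in range(245,360,8):
    q=np.nonzero(m[r])[0]
    if len(q): print(r,q.min(),q.max(),np.round((pts("wrist",d,(np.arange(420)[:,None]==r)&m,k)-s["tcp_pos"])@M*1000,1).mean(0))
```

```text
977 [0.19581105 0.21044779 0.2111588  0.2117577  0.21278045]
941 [-36.26201166  -0.49996374  -0.75287334] [-38.26052073  -7.23487254 -13.70127343] [-33.06855346   5.54444471  15.51768421]
tilt slope x/z [ -0.03975292 -36.29194057]
285 265 266 [-25.15  -6.3  -12.3 ]
293 264 265 [-31.6   -6.45 -12.4 ]
301 263 293 [-36.148  -0.656 -11.556]
309 263 294 [-36.35454545   0.11818182  -7.77272727]
317 263 293 [-36.39333333  -0.83333333  -3.74666667]
325 264 293 [-3.642e+01  1.000e-02  4.600e-01]
333 264 293 [-36.775    -0.78125   4.525  ]
341 264 293 [-36.28888889  -0.3          9.5       ]
349 267 290 [-36.75        -0.60454545  13.83636364]
```

View pics/o3.png

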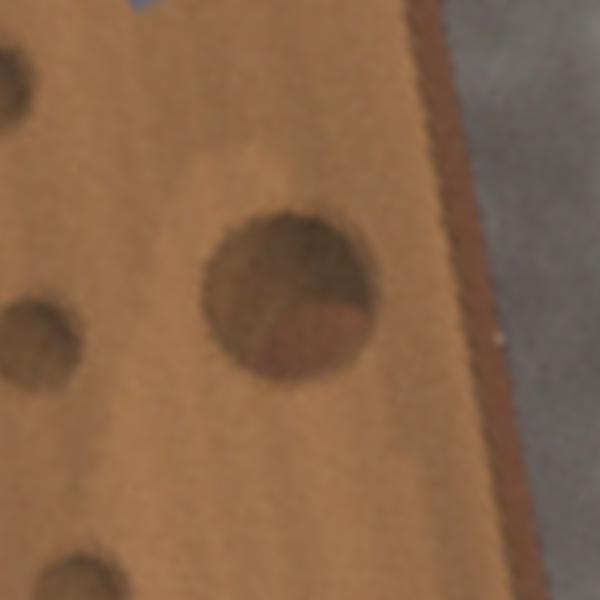

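Run:
```python
from h import *
z=np.load("w3.npz",allow_pickle=True);k=tuple(z["k"]);p=z["p"]
s=readout.state();M=Rm(s)
for l in [(43,0,-7),(43,0,0),(43,0,7),(33,0,-7),(9,0,-12)]: print(l,pix("wrist",s["tcp_pos"]+M@np.array(l)/1000,k))
cv2.imwrite("pics/w3c.png",cv2.resize(p[225:275,240:320,::-1],None,fx=8,fy=8,interpolation=2))
```

```text
(43, 0, -7) [[279.92001202 234.98409659]]
(43, 0, 0) [[279.89662759 245.25182181]]
(43, 0, 7) [[279.8730262  255.23387847]]
(33, 0, -7) [[279.96846482 241.4616739 ]]
(9, 0, -12) [[280.12772912 251.23969952]]
```

View pics/w3c.png

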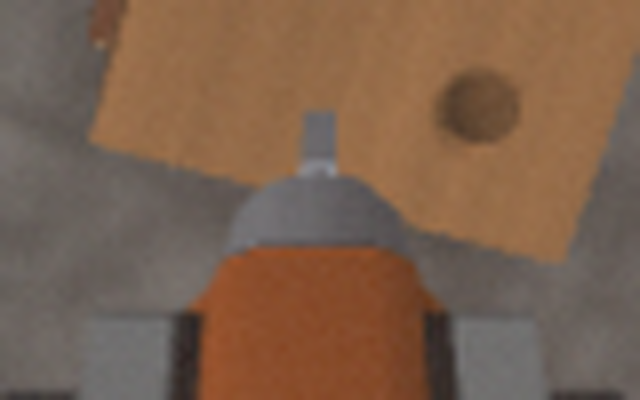

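Run:
```python
from h import *
z=np.load("w3.npz",allow_pickle=True);k=tuple(z["k"]);p=z["p"]
s=readout.state();M=Rm(s)
for l in [(-36,0,-15),(-36,0,0),(-36,0,15),(-36,-7,0),(-36,7,0),(5,0,-15),(5,0,-12),(9,0,-12),(0,-7,-11),(0,7,-11)]: print(l,pix("wrist",s["tcp_pos"]+M@np.array(l)/1000,k))
cv2.imwrite("pics/w3d.png",cv2.resize(p[230:365,225:335,::-1],None,fx=4.4,fy=4.4,interpolation=2))
```

```text
(-36, 0, -15) [[280.53153301 293.58672373]]
(-36, 0, 0) [[280.4034084  323.58018782]]
(-36, 0, 15) [[280.28080157 349.78144994]]
(-36, -7, 0) [[263.45143011 323.48739174]]
(-36, 7, 0) [[297.34661514 323.48008042]]
(5, 0, -15) [[280.16934037 249.27465121]]
(5, 0, -12) [[280.1545862  254.62135432]]
(9, 0, -12) [[280.12772912 251.23969952]]
(0, -7, -11) [[266.02405247 260.82534511]]
(0, 7, -11) [[294.33962051 260.83852092]]
```

View pics/w3d.png

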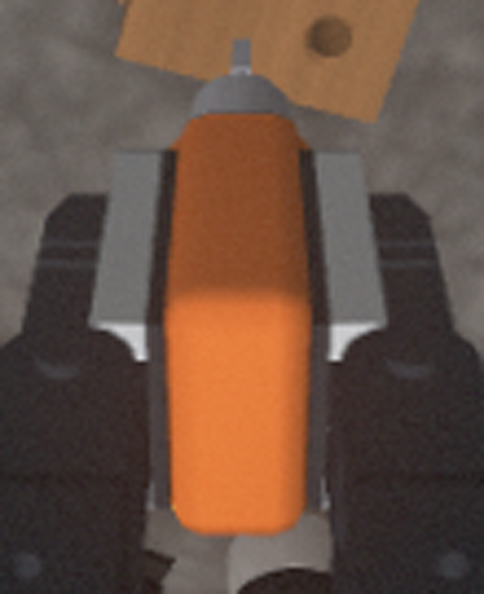

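Run:
```python
from h import *
go([.4791,.0136,.17],107.5)
```

```text
delta units [0.0131 0.7414 0.3425] mm [  5.2 296.6 137. ]
yaw now 116.26135630053798 spin units 0.0487 rows 1.223653114600277
```

```bash
python3 -m pendant '{"delta_pos":[[0,0.07,0.03],[0,0.16,0.07],[0,0.25,0.115],[0,0.34,0.157],[0,0.43,0.2],[0,0.52,0.24],[0.005,0.6,0.277],[0.01,0.68,0.314]],"spin":[0.005,0.01,0.015,0.02,0.03,0.035,0.04,0.0487]}';  python3 - <<'E'
from h import *
st();go([.4791,.0136,.17],107.5)
E
```

```text
clock: 6.8
tcp_pos: [0.4797, -0.0119, 0.1713]
tool_rot: [0.698, -0.107, 0.699, 0.108]
ft_force: [0.5, -0.2, -1.0]
grip_width: 0.0135
t 6.8 tcp [479.7 -11.9 171.3] yaw 107.49 F [ 0.5 -0.2 -1. ] M [ 0.004 -0.04  -0.078] w 13.5
delta units [0.0033 0.0613 0.0178] mm [ 1.3 24.5  7.1]
yaw now 107.48717935299484 spin units -0.0001 rows 0.0017905931571447788
```

```bash
python3 -m pendant '{"delta_pos":[[0,0.03,0.01],[0,0.0613,0.018],[0.03,0.0613,0.018],[0.05,0.0613,0.018],[0.05,0.0613,0.018],[0.05,0.0613,0.018]],"spin":[0,0,0,0,0,0]}';  python3 - <<'E'
from h import *
s=st(); k=K("wrist");p,d=optics.snapshot("wrist");np.savez("w4.npz",p=p,d=d,k=np.array(k,dtype=object))
s2=st();s3=st()
cv2.imwrite("pics/w4.png",cv2.resize(p[180:300,210:350,::-1],None,fx=5,fy=5,interpolation=2))
M=Rm(s)
print("tip edges",pix("wrist",s["tcp_pos"]+(M@(np.array([[43,0,-7],[43,0,0]])/1000).T).T,k))
print("stud",pix("wrist",[[.4817,.0144,.0935]],k))
p,d=optics.snapshot("scene");cv2.imwrite("pics/s4.png",cv2.resize(p[150:270,190:330,::-1],None,fx=5,fy=5,interpolation=2))
E
```

```text
clock: 7.3
tcp_pos: [0.4794, 0.0111, 0.1512]
tool_rot: [0.698, -0.107, 0.7, 0.107]
ft_force: [-1.0, 0.0, -0.7]
grip_width: 0.0131
t 7.3 tcp [479.4  11.1 151.2] yaw 107.45 F [-1.   0.  -0.7] M [ 0.004 -0.023  0.   ] w 13.1
t 7.35 tcp [479.8  11.1 151.7] yaw 107.44 F [ 0.1  0.4 -0.7] M [-0.008 -0.031  0.015] w 13.2
t 7.35 tcp [479.8  11.1 151.7] yaw 107.44 F [ 0.1  0.4 -0.7] M [-0.008 -0.031  0.015] w 13.2
tip edges [[279.71739752 235.31903403]
 [279.6954936  245.61605397]]
stud [[283.19315459 241.13993765]]
```

View pics/w4.png

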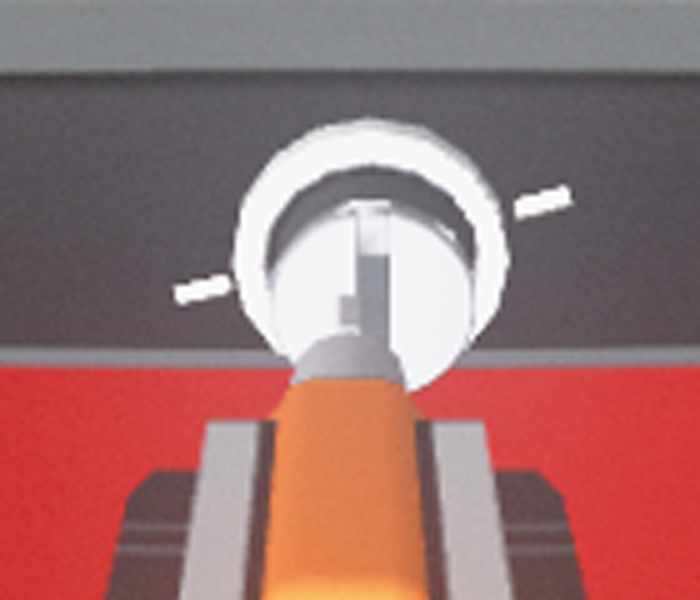

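View pics/s4.png

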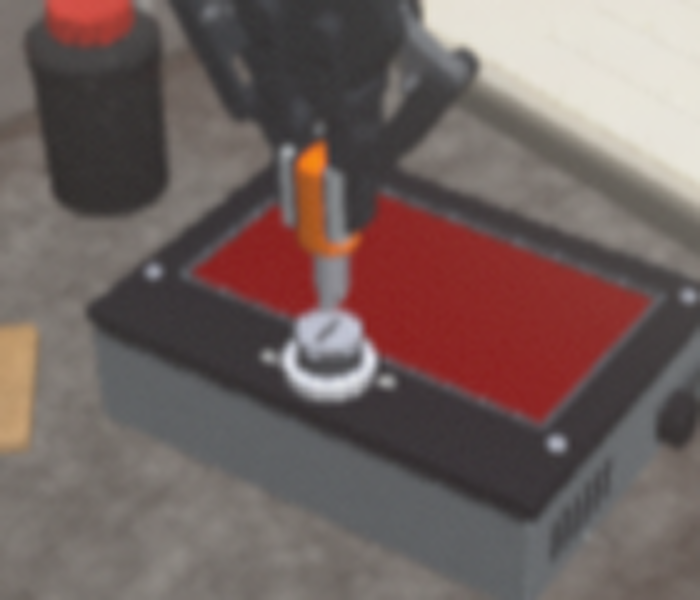

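```bash
python3 -m pendant '{"delta_pos":[[0.01,0.0082,0.0008],[0.025,0.0082,0.0008],[0.025,0.0082,0.0008],[0.025,0.0082,0.0008]],"spin":[0,0,0,0]}';  python3 - <<'E'
from h import *
s=st(); k=K("wrist");p,d=optics.snapshot("wrist");np.savez("w5.npz",p=p,d=d,k=np.array(k,dtype=object))
s2=st()
cv2.imwrite("pics/w5.png",cv2.resize(p[200:270,240:330,::-1],None,fx=8,fy=8,interpolation=2))
M=Rm(s)
print("tip edges",pix("wrist",s["tcp_pos"]+(M@(np.array([[43,0,-4.3],[43,0,2.7]])/1000).T).T,k))
print("stud",pix("wrist",[[.4815,.0151,.0935]],k))
E
```

```text
clock: 7.73
tcp_pos: [0.479, 0.0149, 0.1417]
tool_rot: [0.699, -0.108, 0.699, 0.108]
ft_force: [-0.6, -0.3, -0.3]
grip_width: 0.0132
t 7.73 tcp [479.   14.9 141.7] yaw 107.5 F [-0.6 -0.3 -0.3] M [ 0.003 -0.024 -0.037] w 13.2
t 7.78 tcp [479.2  14.9 142. ] yaw 107.49 F [-0.4 -0.1 -0.9] M [0.005 0.031 0.006] w 13.4
tip edges [[279.70041795 239.26899569]
 [279.67815307 249.45558053]]
stud [[278.82728723 245.68383406]]
```

View pics/w5.png

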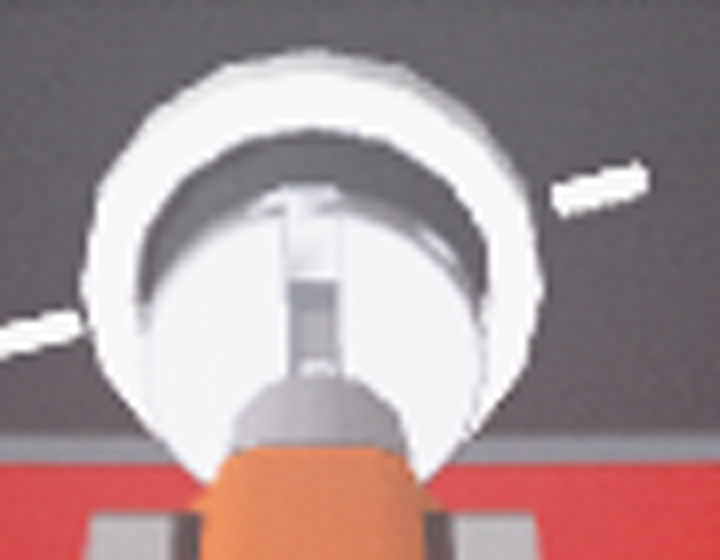

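Run:
```python
from h import *
z=np.load("w5.npz",allow_pickle=True);p=z["p"]
for r in range(220,250): print(r,p[r,274:286].mean(-1).astype(int))
k=tuple(z["k"]);s=readout.state();M=Rm(s)
for x in (43,49): print(pix("wrist",s["tcp_pos"]+(M@(np.array([[x,0,-4.3],[x,0,9.7]])/1000).T).T,k))
```

```text
220 [119 118 119 119 116 115 116 114 113 114 114 110]
221 [121 118 121 118 118 117 115 115 115 115 111 111]
222 [123 120 120 118 119 116 116 114 116 115 114 115]
223 [140 190 185 186 187 186 187 187 129 116 114 112]
224 [235 235 237 229 220 219 222 222 186 146 134 128]
225 [221 220 241 236 227 216 195 186 170 164 152 145]
226 [176 199 242 237 228 211 194 194 198 191 174 163]
227 [230 227 241 238 238 238 237 237 227 233 223 208]
228 [244 226 243 244 244 243 243 243 237 244 244 243]
229 [245 225 241 242 242 242 241 243 237 244 244 244]
230 [245 224 237 238 238 238 240 243 237 244 244 245]
231 [245 223 231 233 232 235 240 243 237 244 244 245]
232 [245 230 225 224 229 234 240 243 237 244 244 245]
233 [245 229 217 220 229 234 239 243 236 244 245 244]
234 [244 229 217 225 232 239 243 243 237 244 244 245]
235 [245 224 174 170 170 176 179 179 215 244 244 244]
236 [245 223 166 159 158 158 159 159 211 244 244 244]
237 [245 224 166 160 159 159 158 158 213 244 244 244]
238 [245 242 177 155 161 162 164 163 214 244 244 244]
239 [245 243 179 168 178 178 180 175 217 244 244 244]
240 [245 243 178 169 179 181 181 177 216 244 245 244]
241 [245 243 178 169 179 180 182 177 218 244 244 244]
242 [245 243 177 170 179 181 181 177 217 244 244 244]
243 [245 243 178 169 180 182 183 180 203 244 245 244]
244 [245 243 179 166 177 178 180 174 201 244 245 244]
245 [245 243 177 188 220 222 222 201 202 244 244 244]
246 [244 243 175 197 223 208 204 216 193 243 244 244]
247 [233 206 188 185 186 182 176 173 167 197 199 235]
248 [197 191 186 186 182 181 174 171 165 166 164 161]
249 [197 191 186 185 186 178 174 169 165 165 161 157]
[[279.60514105 239.6867416 ]
 [279.56131277 259.77293631]]
[[279.57408394 235.96495962]
 [279.53264453 255.64126961]]
```

```bash
python3 -m pendant '{"delta_pos":[[0,-0.0008,0.0023],[0.01,-0.0008,0.0023],[0.015,-0.0008,0.0023],[0.015,-0.0008,0.0023],[0.015,-0.0008,0.0023]],"spin":[0,0,0,0,0]}';  python3 - <<'E'
from h import *
s=st(); p,d=optics.snapshot("wrist");
s2=st()
cv2.imwrite("pics/w6.png",cv2.resize(p[200:270,240:330,::-1],None,fx=8,fy=8,interpolation=2))
E
```

```text
clock: 8.2
tcp_pos: [0.4802, 0.0149, 0.1359]
tool_rot: [0.699, -0.108, 0.699, 0.108]
ft_force: [-0.9, 0.6, -0.9]
grip_width: 0.0134
t 8.2 tcp [480.2  14.9 135.9] yaw 107.5 F [-0.9  0.6 -0.9] M [-0.018  0.032 -0.011] w 13.4
t 8.25 tcp [480.3  15.  136. ] yaw 107.5 F [-0.1  0.5 -1.3] M [-0.014 -0.013 -0.021] w 13.3
```

View pics/w6.png

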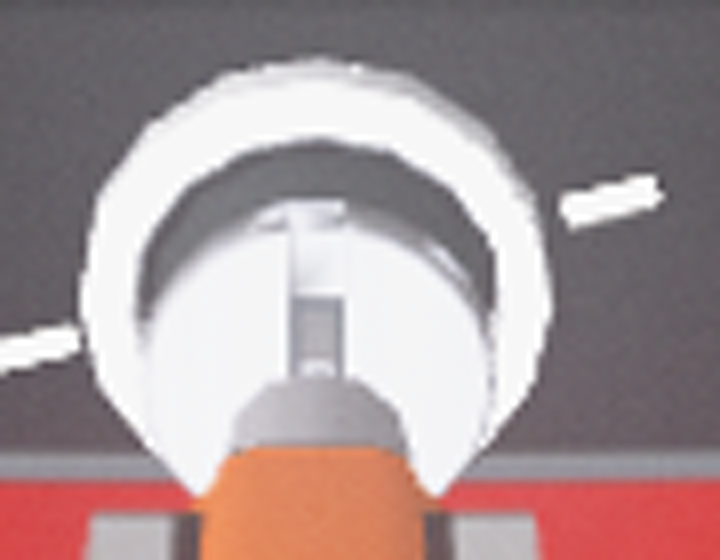

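```bash
python3 -m pendant '{"delta_pos":[[0.0025,0,0.0005],[0.005,0,0.0005],[0.0075,0,0.0005],[0.0075,0,0.0005]],"spin":[0,0,0,0]}';  python3 - <<'E'
from h import *
s=st(); p,d=optics.snapshot("wrist");
s2=st()
cv2.imwrite("pics/w7.png",cv2.resize(p[200:270,240:330,::-1],None,fx=8,fy=8,interpolation=2))
E
```

```text
clock: 8.58
tcp_pos: [0.4804, 0.015, 0.1329]
tool_rot: [0.699, -0.108, 0.699, 0.108]
ft_force: [0.0, 0.3, -1.9]
grip_width: 0.0136
t 8.58 tcp [480.4  15.  132.9] yaw 107.5 F [ 0.   0.3 -1.9] M [0.027 0.021 0.018] w 13.6
t 8.63 tcp [480.5  15.  133. ] yaw 107.49 F [-1.  -0.5  0.4] M [-0.018  0.024  0.008] w 13.2
```

View pics/w7.png

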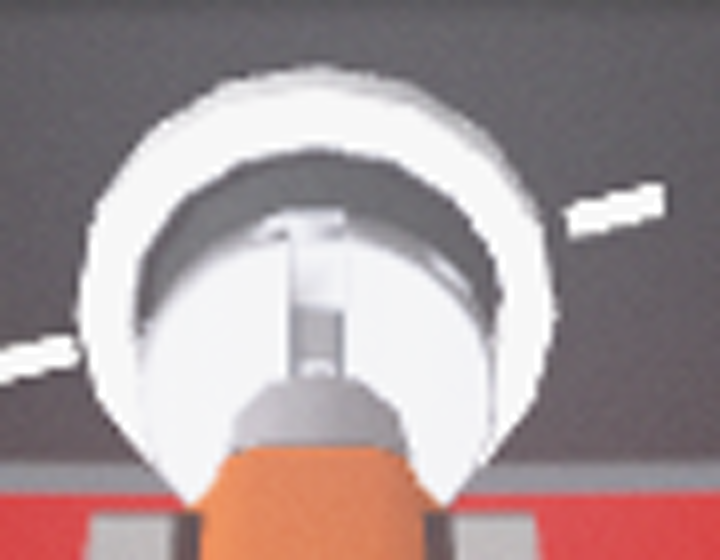

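```bash
python3 -m pendant '{"delta_pos":[[0.002,0,0.0003],[0.004,0,0.0005],[0.006,0,0.0005],[0.006,0,0.0005]],"spin":[0,0,0,0]}';  python3 - <<'E'
from h import *
s=st(); p,d=optics.snapshot("wrist");
s2=st()
cv2.imwrite("pics/w8.png",cv2.resize(p[200:270,240:330,::-1],None,fx=8,fy=8,interpolation=2))
E
```

```text
clock: 8.97
tcp_pos: [0.4804, 0.015, 0.1305]
tool_rot: [0.699, -0.108, 0.699, 0.108]
ft_force: [-1.3, 0.3, 1.1]
grip_width: 0.0135
t 8.97 tcp [480.4  15.  130.5] yaw 107.5 F [-1.3  0.3  1.1] M [-0.116  0.299 -0.024] w 13.5
t 9.02 tcp [480.5  15.  130.6] yaw 107.49 F [-1.8 -0.3 -0.3] M [-0.116  0.305 -0.026] w 13.6
```

View pics/w8.png

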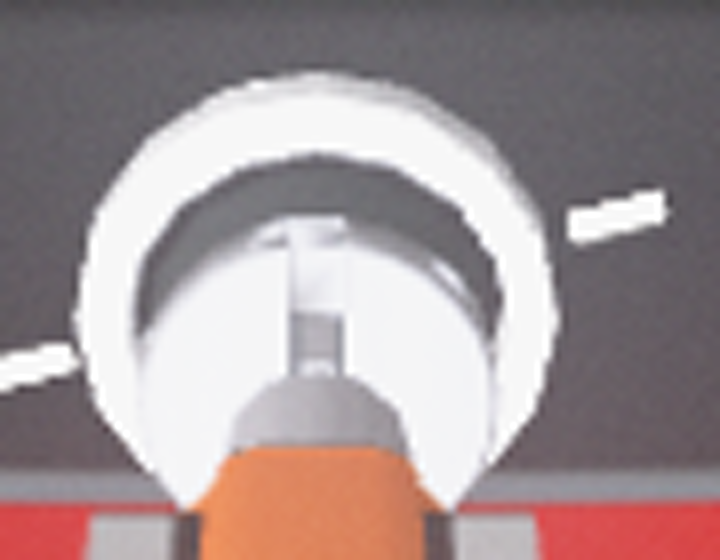

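```bash
python3 -m pendant '{"delta_pos":[[0,0,-0.001],[0.002,0,-0.0013],[0.004,0,-0.0013],[0.004,0,-0.0013]],"spin":[0,0,0,0]}';  python3 - <<'E'
from h import *
s=st(); p,d=optics.snapshot("wrist");
s2=st()
E
```

```text
clock: 9.35
tcp_pos: [0.4802, 0.0149, 0.129]
tool_rot: [0.699, -0.108, 0.699, 0.108]
ft_force: [-0.8, 0.4, 1.4]
grip_width: 0.0132
t 9.35 tcp [480.2  14.9 129. ] yaw 107.5 F [-0.8  0.4  1.4] M [-0.171  0.358 -0.022] w 13.2
t 9.4 tcp [480.2  14.9 129.1] yaw 107.5 F [-2.3  0.   2.3] M [-0.144  0.362 -0.033] w 13.2
```

```bash
python3 -m pendant '{"delta_pos":[[0,0,-0.001],[0.001,0,-0.002],[0.0025,0,-0.002],[0.0025,0,-0.002]],"spin":[0,0,0,0]}';  python3 - <<'E'
from h import *
s=st(); p,d=optics.snapshot("wrist");
s2=st()
E
```

```text
clock: 9.73
tcp_pos: [0.4799, 0.0148, 0.1283]
tool_rot: [0.699, -0.108, 0.699, 0.108]
ft_force: [-0.6, -0.0, 3.0]
grip_width: 0.0135
t 9.73 tcp [479.9  14.8 128.3] yaw 107.5 F [-0.6 -0.   3. ] M [ 0.064  0.035 -0.046] w 13.5
t 9.78 tcp [479.9  14.8 128.3] yaw 107.5 F [-0.3  0.2  3. ] M [ 0.057 -0.02  -0.013] w 13.1
```

```bash
python3 -m pendant '{"delta_pos":[[0.0025,0,0],[0.005,0,0],[0.0075,0,0],[0.0075,0,0]],"spin":[0,0,0,0]}';  python3 - <<'E'
from h import *
s=st(); p,d=optics.snapshot("wrist");
s2=st()
cv2.imwrite("pics/w9.png",cv2.resize(p[200:270,240:330,::-1],None,fx=8,fy=8,interpolation=2))
E
```

```text
clock: 10.12
tcp_pos: [0.4798, 0.0148, 0.1251]
tool_rot: [0.699, -0.108, 0.699, 0.108]
ft_force: [1.2, -0.1, 4.6]
grip_width: 0.0132
t 10.12 tcp [479.8  14.8 125.1] yaw 107.5 F [ 1.2 -0.1  4.6] M [ 0.096 -0.141 -0.024] w 13.2
t 10.17 tcp [479.9  14.7 125.2] yaw 107.5 F [0.2 0.4 4. ] M [ 0.075 -0.134  0.034] w 13.5
```

View pics/w9.png

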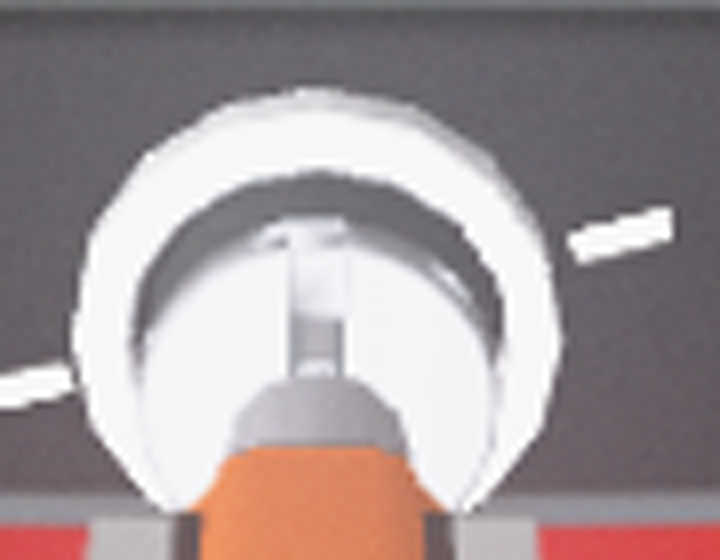

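```bash
python3 -m pendant '{"delta_pos":[[0.0012,0,0],[0.0025,0,0],[0.0025,0,0]],"spin":[0,0,0]}' | egrep 'tcp|force'
python3 -m pendant '{"delta_pos":[[0.0012,0,0],[0.0025,0,0],[0.0025,0,0]],"spin":[0,0,0]}'| egrep 'tcp|force'
```

```text
tcp_pos: [0.4799, 0.0148, 0.1246]
ft_force: [0.2, 0.7, 10.3]
tcp_pos: [0.4799, 0.0148, 0.1242]
ft_force: [-2.5, 0.6, 17.3]
```

```bash
python3 -m pendant '{"delta_pos":[[0.0012,0,0],[0.0025,0,0],[0.0025,0,0]],"spin":[0,0,0]}' | egrep 'tcp|force'; python3 -c "from h import *;st()"
```

```text
tcp_pos: [0.48, 0.0148, 0.1239]
ft_force: [-4.9, -0.1, 24.4]
t 10.92 tcp [480.   14.8 123.9] yaw 107.5 F [-4.9 -0.1 24.4] M [0.053 1.069 0.003] w 13.0
```

```bash
python3 -m pendant '{"delta_pos":[[-0.002,0,0],[-0.004,0,0],[-0.004,0,0]],"spin":[0,0,0]}' | egrep 'tcp|force'; python3 -c "from h import *;s=st();print(s['joint_pos'].round(3))"
```

```text
tcp_pos: [0.4799, 0.0147, 0.1245]
ft_force: [-2.5, 0.7, 11.0]
t 11.17 tcp [479.9  14.7 124.5] yaw 107.49 F [-2.5  0.7 11. ] M [0.121 0.254 0.044] w 13.4
[ 0.095  0.416 -0.247  2.021  0.151  0.72   1.631]
```

```bash
python3 -m pendant '{"delta_pos":[[0,0.0003,0],[0,0.0006,0],[0,0.0009,0.0001],[0,0.0012,0.0002],[0,0.0015,0.0003],[0,0.0018,0.0004],[0,0.0018,0.0004]],"spin":[0.022,0.044,0.067,0.089,0.111,0.133,0.133]}' | egrep 'tcp|force'; python3 -c "from h import *;s=st();print(s['joint_pos'].round(3))"
```

```text
tcp_pos: [0.4797, 0.0156, 0.1245]
ft_force: [-1.6, 0.5, 11.3]
t 11.75 tcp [479.7  15.6 124.5] yaw 83.32 F [-1.6  0.5 11.3] M [0.084 0.407 0.026] w 13.3
[ 0.008  0.411 -0.127  2.022  0.078  0.711  1.287]
```

```bash
python3 -m pendant '{"delta_pos":[[0,0.0003,0],[0,0.0006,0],[0,0.0009,0.0001],[0,0.0012,0.0002],[0,0.0015,0.0003],[0,0.0018,0.0004],[0,0.0018,0.0004]],"spin":[0.022,0.044,0.067,0.089,0.111,0.133,0.133]}' | egrep 'tcp|force'; python3 -c "from h import *;s=st();print(s['joint_pos'].round(3))
p,d=optics.snapshot('wrist')
cv2.imwrite('pics/w10.png',cv2.resize(p[190:280,230:340,::-1],None,fx=6,fy=6,interpolation=2))"
```

```text
tcp_pos: [0.4799, 0.0163, 0.1245]
ft_force: [-2.3, 0.4, 12.0]
t 12.33 tcp [479.9  16.3 124.5] yaw 59.39 F [-2.3  0.4 12. ] M [0.104 0.344 0.041] w 13.5
[-0.079  0.411 -0.008  2.023  0.005  0.707  0.946]
```

View pics/w10.png

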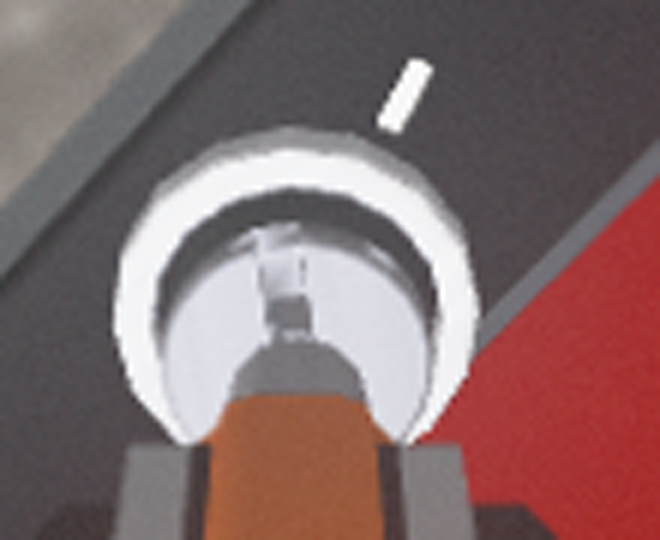

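```bash
python3 -m pendant '{"delta_pos":[[0,0.0003,0],[0,0.0006,0],[0,0.0009,0.0001],[0,0.0012,0.0002],[0,0.0012,0.0002]],"spin":[0.022,0.044,0.067,0.089,0.089]}' | egrep 'tcp|force'; python3 -c "from h import *;s=st();print(s['joint_pos'].round(3))"
```

```text
tcp_pos: [0.4801, 0.0167, 0.1244]
ft_force: [-1.1, 1.4, 13.6]
t 12.8 tcp [480.1  16.7 124.4] yaw 43.36 F [-1.1  1.4 13.6] M [0.219 0.507 0.088] w 13.3
[-0.137  0.413  0.072  2.023 -0.045  0.707  0.72 ]
```

```bash
python3 -m pendant '{"delta_pos":[[0,0.00015,0],[0,0.0003,0],[0,0.0003,0]],"spin":[0.011,0.022,0.022]}' | egrep 'force'; python3 -c "from h import *;s=st();"
```

```text
ft_force: [-1.8, 0.9, 12.6]
t 13.05 tcp [480.2  16.8 124.4] yaw 39.53 F [-1.8  0.9 12.6] M [0.188 0.449 0.073] w 13.7
```

```bash
python3 -m pendant '{"delta_pos":[[0,0.00015,0],[0,0.0003,0],[0,0.0003,0]],"spin":[0.011,0.022,0.022]}' | egrep 'force'; python3 -c "from h import *;s=st();"
```

```text
ft_force: [-1.8, 1.5, 13.4]
t 13.3 tcp [480.3  16.9 124.4] yaw 35.57 F [-1.8  1.5 13.4] M [0.223 0.46  0.084] w 13.3
```

```bash
python3 -m pendant '{"delta_pos":[[0,0.00015,0],[0,0.0003,0],[0,0.0003,0]],"spin":[0.011,0.022,0.022]}' | egrep 'force'; python3 -c "from h import *;s=st();
p,d=optics.snapshot('wrist')
st()
cv2.imwrite('pics/w11.png',cv2.resize(p[190:280,230:340,::-1],None,fx=6,fy=6,interpolation=2))"
```

```text
ft_force: [-1.6, 1.1, 12.4]
t 13.55 tcp [480.4  17.  124.4] yaw 31.61 F [-1.6  1.1 12.4] M [0.292 0.447 0.048] w 13.7
t 13.6 tcp [480.4  17.  124.5] yaw 31.7 F [-1.5  0.9 13.2] M [ 0.23   0.464 -0.024] w 13.2
```

View pics/w11.png

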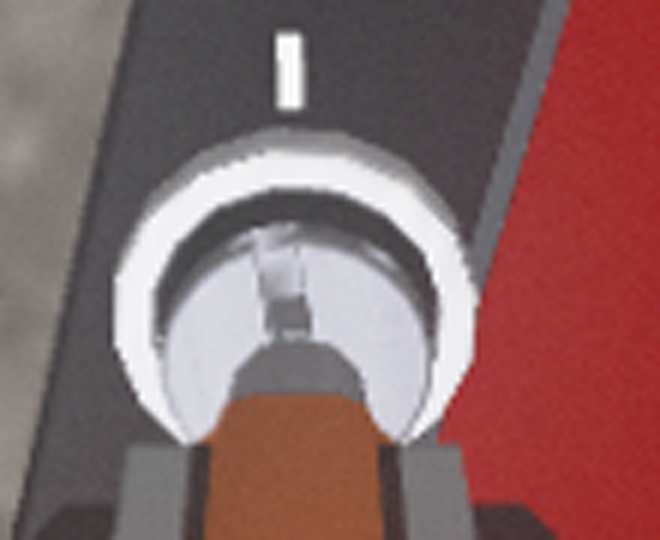

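```bash
python3 -m pendant '{"delta_pos":[[0,0.00015,0],[0,0.0003,0],[0,0.0003,0]],"spin":[0.011,0.022,0.022]}' | egrep 'force'; python3 -c "from h import *;s=st();optics.snapshot('wrist');st()"
```

```text
ft_force: [-2.1, 0.8, 13.0]
t 13.85 tcp [480.5  17.  124.4] yaw 27.65 F [-2.1  0.8 13. ] M [0.247 0.52  0.048] w 13.6
t 13.9 tcp [480.5  17.1 124.5] yaw 27.74 F [-1.6  1.6 13. ] M [0.226 0.507 0.077] w 12.9
```

```bash
python3 -m pendant '{"delta_pos":[[0,0.00015,0],[0,0.0002,0],[0,0.0002,0]],"spin":[0.008,0.016,0.016]}' | egrep 'force'; python3 -c "from h import *;s=st();
p,d=optics.snapshot('wrist')
st()
cv2.imwrite('pics/w12.png',cv2.resize(p[190:280,230:340,::-1],None,fx=6,fy=6,interpolation=2))"
```

```text
ft_force: [-1.5, 1.3, 13.2]
t 14.15 tcp [480.6  17.1 124.5] yaw 24.8 F [-1.5  1.3 13.2] M [0.221 0.458 0.037] w 13.6
t 14.2 tcp [480.5  17.1 124.5] yaw 24.87 F [-1.7  0.4 12.1] M [ 0.286  0.48  -0.019] w 13.6
```

View pics/w12.png

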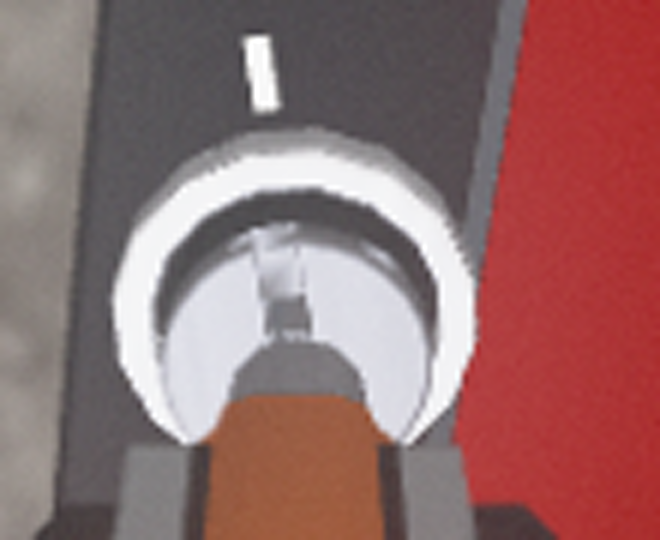

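```bash
python3 -m pendant '{"delta_pos":[[0,0.00015,0],[0,0.0002,0],[0,0.0002,0]],"spin":[0.008,0.016,0.016]}' | egrep 'force'; python3 -c "from h import *
for i in range(3):
  s=st();print(s['tau'][6]);p,d=optics.snapshot('wrist')
cv2.imwrite('pics/w13.png',cv2.resize(p[190:280,230:340,::-1],None,fx=6,fy=6,interpolation=2))"
```

```text
ft_force: [-1.5, 1.2, 12.8]
t 14.45 tcp [480.7  17.1 124.4] yaw 21.92 F [-1.5  1.2 12.8] M [0.3   0.47  0.061] w 13.4
-0.3941667918115854
t 14.5 tcp [480.7  17.2 124.5] yaw 21.99 F [-1.5  0.5 12.6] M [0.273 0.467 0.028] w 13.5
-0.21329311653971672
t 14.55 tcp [480.7  17.1 124.4] yaw 22.0 F [-2.3  1.5 14. ] M [0.33  0.406 0.005] w 13.3
-0.09501867229118943
```

View pics/w13.png

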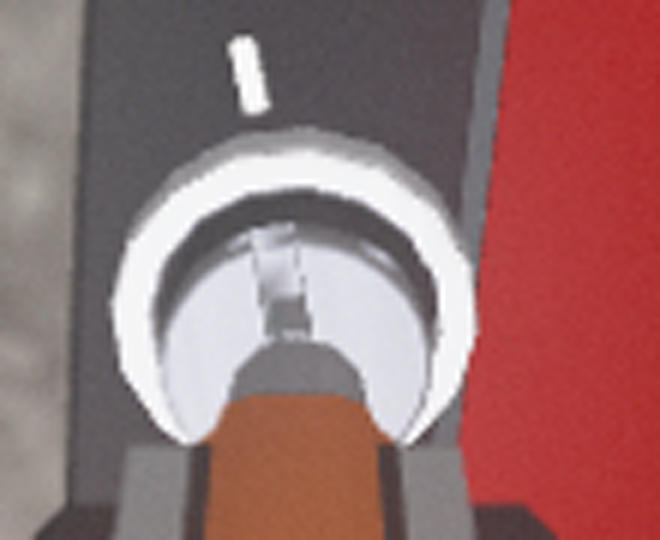

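```bash
python3 -m pendant '{"delta_pos":[[0,0.00015,0],[0,0.0002,0],[0,0.0002,0]],"spin":[0.008,0.016,0.016]}' | egrep 'force'; python3 -c "from h import *
for i in range(3):
  s=st();k=K('wrist');p,d=optics.snapshot('wrist')
cv2.imwrite('pics/w14.png',cv2.resize(p[190:280,230:340,::-1],None,fx=6,fy=6,interpolation=2))
S=s['tcp_pos']+Rm(s)@np.array([0,0,.0018])
o=ortho('wrist',p,k,S,.0868,.03);cv2.imwrite('pics/o14.png',o[:,:,::-1])
"
```

```text
ft_force: [-1.6, 1.5, 12.9]
t 14.85 tcp [480.8  17.2 124.5] yaw 19.05 F [-1.6  1.5 12.9] M [0.288 0.462 0.045] w 13.1
t 14.9 tcp [480.8  17.2 124.5] yaw 19.11 F [-2.1  1.2 13.2] M [0.349 0.447 0.033] w 13.0
t 14.95 tcp [480.8  17.2 124.5] yaw 19.13 F [-1.8  1.2 12.3] M [0.288 0.459 0.109] w 13.5
```

View pics/w14.png

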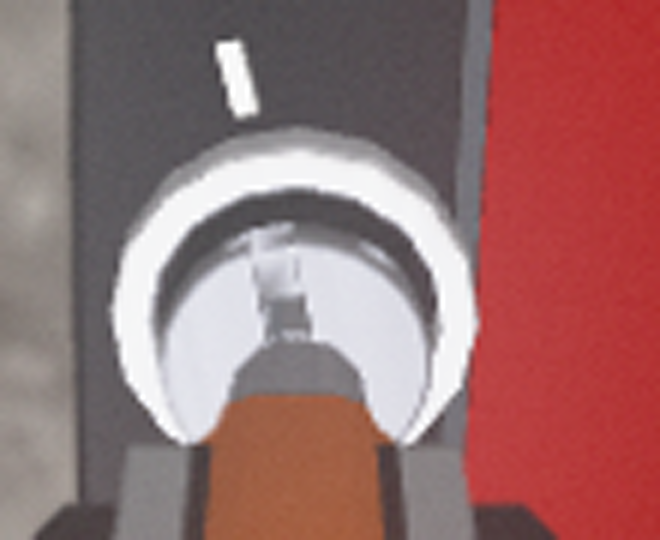

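View pics/o14.png

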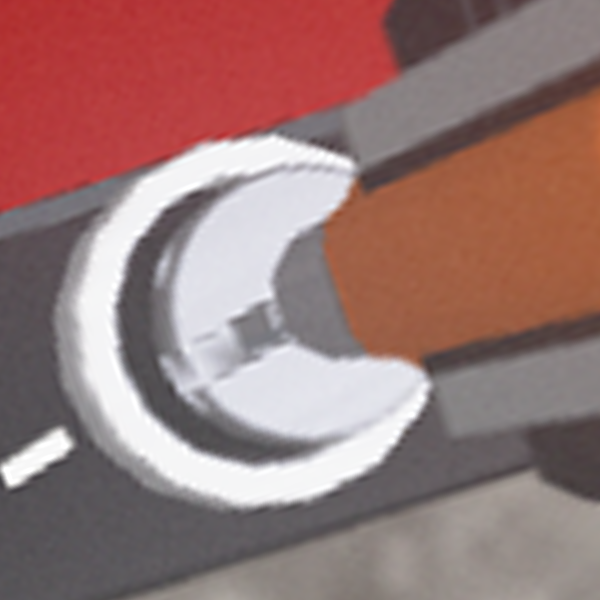

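```bash
cat >> h.py <<'E'
def look(name,n=8):
    Ms=[];Fs=[]
    for i in range(n):
        s=readout.state();k=K('wrist');p,d=optics.snapshot('wrist');Ms.append(s['moment']);Fs.append(s['ft_force'])
    print("avg M",np.mean(Ms,0).round(3),"F",np.mean(Fs,0).round(2)); st()
    S=np.array([.4815,.0160])
    o=ortho('wrist',p,k,S,.0868,.025,.0001);cv2.imwrite(f'pics/{name}.png',o[:,:,::-1])
E
python3 -c "from h import *
look('o15a')"
python3 -m pendant '{"delta_pos":[[0,0.00015,0],[0,0.0002,0],[0,0.0002,0]],"spin":[0.008,0.016,0.016]}' | egrep 'force'; python3 -c "from h import *
look('o15b')
a=cv2.imread('pics/o15a.png');b=cv2.imread('pics/o15b.png');cv2.imwrite('pics/o15.png',cv2.resize(np.hstack([a[150:450,:360],b[150:450,:360]]),None,fx=1.1,fy=1.1))
"
```

```text
avg M [0.303 0.436 0.069] F [-1.64  1.2  12.89]
t 15.4 tcp [480.8  17.2 124.4] yaw 19.14 F [-1.9  1.  13. ] M [0.309 0.407 0.056] w 13.1
ft_force: [-1.4, 1.3, 13.4]
avg M [0.285 0.422 0.075] F [-1.51  1.33 12.69]
t 16.05 tcp [480.8  17.2 124.5] yaw 16.26 F [-1.8  1.5 13.1] M [0.368 0.471 0.103] w 13.2
```

View pics/o15.png

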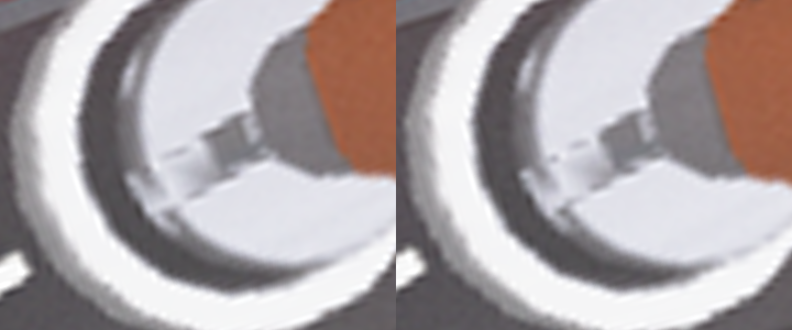

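```bash
python3 -m pendant '{"delta_pos":[[-0.002,0,0],[-0.004,0,0],[-0.006,0,0],[-0.008,0,0],[-0.01,0,0],[-0.01,0,0]],"spin":[0,0,0,0,0,0]}' | egrep 'force|tcp'; python3 -c "from h import *
look('o16')"
```

```text
tcp_pos: [0.4807, 0.0172, 0.1277]
ft_force: [0.9, 2.2, 2.9]
avg M [ 0.688 -0.242  0.089] F [0.91 2.45 3.02]
t 16.95 tcp [480.7  17.1 127.7] yaw 16.24 F [1.1 3.4 3.3] M [ 0.8   -0.29   0.137] w 13.2
```

View pics/o16.png

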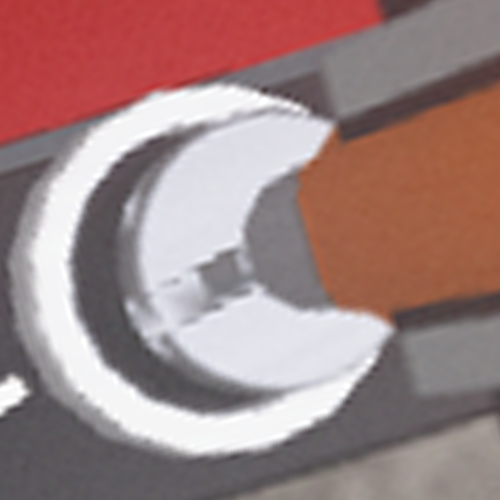

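```bash
python3 -m pendant '{"delta_pos":[[0,0,-0.0012],[0,-0.0003,-0.0012],[-0.002,-0.0005,-0.0012],[-0.003,-0.0005,-0.0012],[-0.003,-0.0005,-0.0012]],"spin":[-0.014,-0.028,-0.042,-0.042,-0.042]}' | egrep 'force|tcp'; python3 -c "from h import *
look('o17')"
```

```text
tcp_pos: [0.4803, 0.0171, 0.1287]
ft_force: [2.6, 1.7, -2.3]
avg M [ 0.376 -0.591  0.038] F [ 2.06  1.35 -2.27]
t 17.77 tcp [480.2  17.2 128.8] yaw 23.77 F [ 2.6 -0.1 -2.7] M [ 0.309 -0.586  0.058] w 13.2
```

View pics/o17.png

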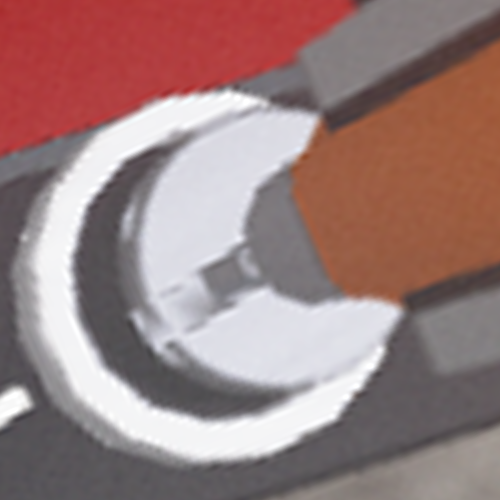

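```bash
python3 -m pendant '{"delta_pos":[[0,0.001,0],[0,0.002,0],[0,0.002,0],[0,0.002,0]],"spin":[-0.01,-0.02,-0.02,-0.02]}' | egrep 'force|tcp'; python3 -c "from h import *
look('o18')"
```

```text
tcp_pos: [0.4804, 0.0172, 0.1288]
ft_force: [0.4, 0.4, -2.3]
avg M [-0.102  0.159 -0.012] F [-0.77 -0.22 -1.12]
t 18.5 tcp [480.5  17.4 128.7] yaw 27.38 F [-1.5 -0.6 -1.5] M [-0.296  0.4    0.003] w 13.4
```

Near-zero side loads. Lift straight up.

```bash
python3 -m pendant '{"delta_pos":[[-0.004,0,0],[-0.008,0,0],[-0.012,0,0],[-0.012,0,0]],"spin":[0,0,0,0]}' | egrep 'force|tcp'; python3 -c "from h import *
look('o19',2)"
```

```text
tcp_pos: [0.4817, 0.0178, 0.1342]
ft_force: [0.2, 0.6, -0.5]
avg M [-0.004 -0.042 -0.006] F [ 0.22  0.62 -0.63]
t 18.93 tcp [481.6  17.8 134. ] yaw 27.41 F [-0.2 -0.  -0.6] M [-0.02  -0.018 -0.044] w 13.3
```

View pics/o19.png

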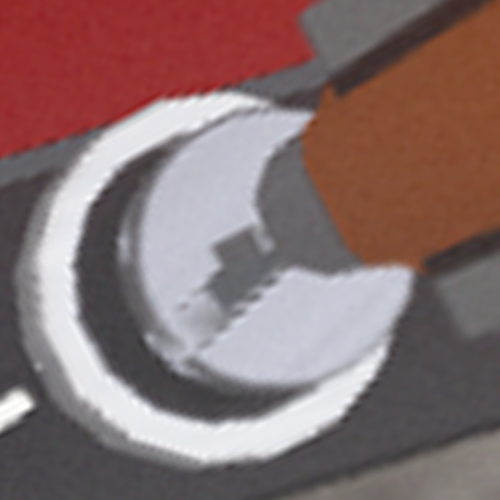

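```bash
python3 -m pendant '{"delta_pos":[[-0.03,0,0],[-0.06,0,0],[-0.09,0,0],[-0.11,0,0],[-0.11,0,0],[-0.11,0,0]],"spin":[0,0,0,0,0,0]}' | egrep 'force|tcp'; python3 -c "from h import *
[optics.snapshot('wrist') for i in range(2)]
s=st();k=K('wrist');p,d=optics.snapshot('wrist');np.savez('w20.npz',p=p,d=d,k=np.array(k,dtype=object))
cv2.imwrite('pics/w20.png',p[:,:,::-1])
p2,d=optics.snapshot('scene');cv2.imwrite('pics/s20.png',cv2.resize(p2[150:270,190:330,::-1],None,fx=5,fy=5,interpolation=2))
print(s['joint_pos'])
M=Rm(s)
print(pix('wrist',s['tcp_pos']+(M@(np.array([[43,0,-7],[43,0,0]])/1000).T).T,k))
go([.4865,-.3125,.17],116.3)
"
```

```text
tcp_pos: [0.4813, 0.0177, 0.1778]
ft_force: [1.4, -0.3, -0.6]
t 19.53 tcp [480.7  17.7 177.1] yaw 27.41 F [ 0.8 -0.1 -1.3] M [0.001 0.017 0.013] w 13.4
[-0.21038479  0.34652793  0.16696108  1.95133438 -0.07515012  0.85040384
  0.47481409]
[[279.76478053 233.4137337 ]
 [279.74275937 243.76963301]]
delta units [ 0.0177 -0.3667  0.7395] mm [   7.1 -146.7  295.8]
yaw now 27.399215319533656 spin units -0.4939 rows 12.41631070956234
```

View pics/w20.png

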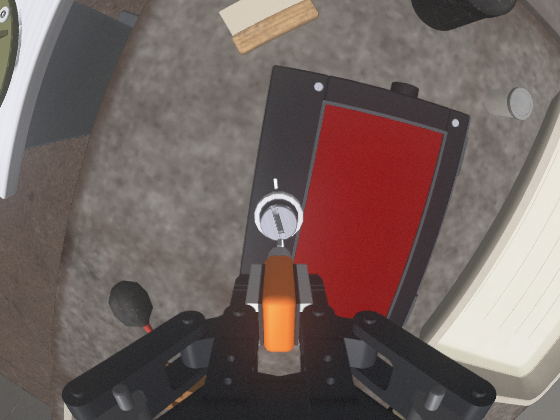

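View pics/s20.png

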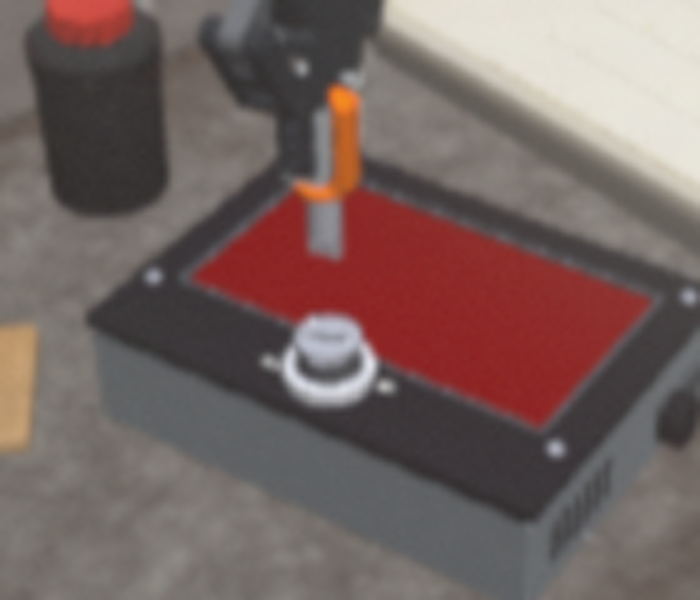

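Run:
```python
from h import *
z=np.load("w20.npz",allow_pickle=True);k=tuple(z["k"]);p=z["p"]
o=ortho("wrist",p,k,(.4815,.0155),.089,.03);cv2.imwrite("pics/o20.png",o[:,:,::-1])
cv2.imwrite("pics/w20c.png",cv2.resize(p[200:270,240:320,::-1],None,fx=8,fy=8,interpolation=2))
u=np.array([np.cos(np.radians(17)),np.sin(np.radians(17))]);v=np.array([-u[1],u[0]])
S=np.array([.4815,.015])
for f in ["w1.npz","w20.npz"]:
    z=np.load(f,allow_pickle=True);d=z["d"];k=tuple(z["k"])
    P=pts("wrist",d,np.ones(d.shape,bool),k);q=P[:,:2]-S;a=q@u;b=q@v
    for lo,hi in [((-.018),-.008),(.08,.12)]:
        m=(a>lo)&(a<hi)&(b>.03)&(b<.1)&(P[:,2]>.055)&(P[:,2]<.085);print(f,lo,m.sum(),np.median(P[m,2]))
```

```text
w1.npz -0.018 766 0.0713788046172408
w1.npz 0.08 1928 0.06740416425638893
w20.npz -0.018 1152 0.06834505030405086
w20.npz 0.08 3519 0.0664596324913943
```

View pics/o20.png

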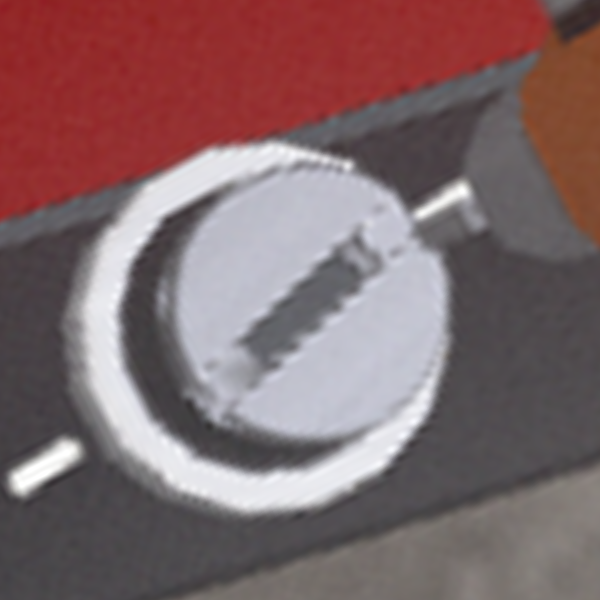

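View pics/w20c.png

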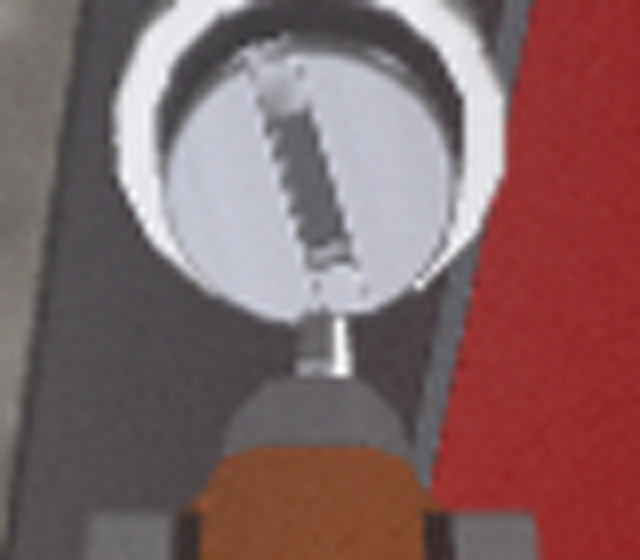

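```bash
python3 -m pendant '{"delta_pos":[[0,-0.02,0.04],[0,-0.06,0.12],[0,-0.1,0.2],[0,-0.14,0.28],[0,-0.18,0.36],[0,-0.22,0.44],[0,-0.26,0.52],[0,-0.3,0.6]],"spin":[-0.03,-0.07,-0.105,-0.14,-0.175,-0.21,-0.245,-0.28]}' | egrep 'force|tcp'; python3 -c "from h import *
optics.snapshot('wrist')
optics.snapshot('wrist')
st();go([.4876,-.313,.17],116.3)
"
```

```text
tcp_pos: [0.4844, -0.2524, 0.1771]
ft_force: [0.9, 0.2, -0.8]
t 20.4 tcp [ 483.  -258.5  176.9] yaw 77.53 F [ 0.3  0.6 -0.7] M [0.043 0.043 0.035] w 13.2
delta units [ 0.0178 -0.1304  0.0406] mm [  7.1 -52.2  16.3]
yaw now 77.52834810153283 spin units -0.2154 rows 5.415035181350161
```

```bash
python3 -m pendant '{"delta_pos":[[0,-0.04,0.01],[0,-0.08,0.025],[0.01,-0.11,0.035],[0.018,-0.1304,0.0406],[0.018,-0.1304,0.0406],[0.018,-0.1304,0.0406],[0.018,-0.1304,0.0406],[0.018,-0.1304,0.0406]],"spin":[-0.038,-0.076,-0.115,-0.153,-0.19,-0.2154,-0.2154,-0.2154]}' | egrep 'force|tcp'; python3 -c "from h import *
optics.snapshot('wrist')
s=st();k=K('wrist');p,d=optics.snapshot('wrist')
M=Rm(s)
print('tip',pix('wrist',s['tcp_pos']+(M@(np.array([[43,0,-7],[43,0,0]])/1000).T).T,k), 'hole',pix('wrist',[[.489,-.3117,.04]],k))
cv2.imwrite('pics/w21.png',p[:,:,::-1])
go([.4876,-.313,.17],116.3)
"
```

```text
tcp_pos: [0.4896, -0.3047, 0.17]
ft_force: [-0.4, 0.6, -0.8]
t 21.12 tcp [ 489.6 -304.7  170.1] yaw 116.39 F [-0.5  0.7 -1. ] M [-0.008  0.003 -0.04 ] w 13.7
tip [[279.59324472 235.4181868 ]
 [279.57300695 245.70892806]] hole [[272.33738225 200.60641996]]
delta units [ 0.0007 -0.016  -0.014 ] mm [ 0.3 -6.4 -5.6]
yaw now 116.41720657735034 spin units 0.0007 rows 0.01636963370814871
```

View pics/w21.png

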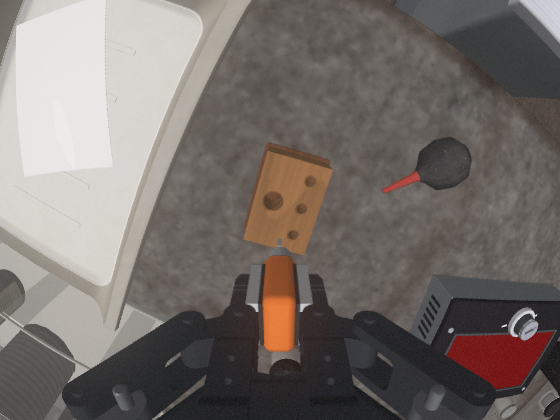

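Hole at (272.5,201) matches the prediction (272.3,200.6). Move over and down to just above the mouth.

```bash
python3 -m pendant '{"delta_pos":[[0,-0.008,-0.007],[0,-0.016,-0.014],[0.06,-0.016,-0.014],[0.12,-0.016,-0.014],[0.17,-0.016,-0.014],[0.17,-0.016,-0.014],[0.17,-0.016,-0.014]],"spin":[0,0,0,0,0,0,0]}' | egrep 'force|tcp'; python3 -c "from h import *
optics.snapshot('wrist')
s=st();k=K('wrist');p,d=optics.snapshot('wrist')
print('hole',pix('wrist',[[.489,-.3117,.04]],k))
cv2.imwrite('pics/w22.png',cv2.resize(p[180:280,220:340,::-1],None,fx=6,fy=6,interpolation=2))
p,d=optics.snapshot('scene');cv2.imwrite('pics/s22.png',cv2.resize(p[270:370,310:430,::-1],None,fx=6,fy=6,interpolation=2))
"
```

```text
tcp_pos: [0.487, -0.3134, 0.102]
ft_force: [1.0, -0.1, -1.7]
t 21.8 tcp [ 487.9 -313.7  103.1] yaw 116.54 F [ 0.3 -1.3  0.3] M [-0.039  0.008  0.034] w 12.9
hole [[281.3731332  236.19928374]]
```

View pics/w22.png

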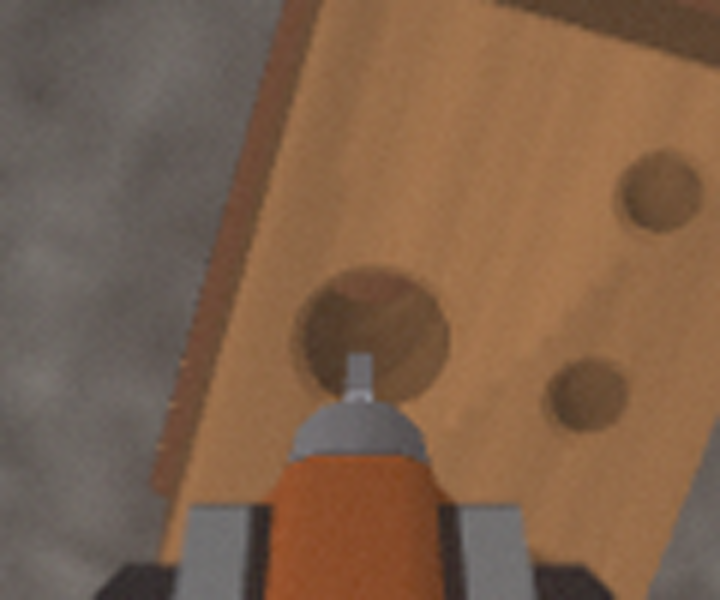

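View pics/s22.png

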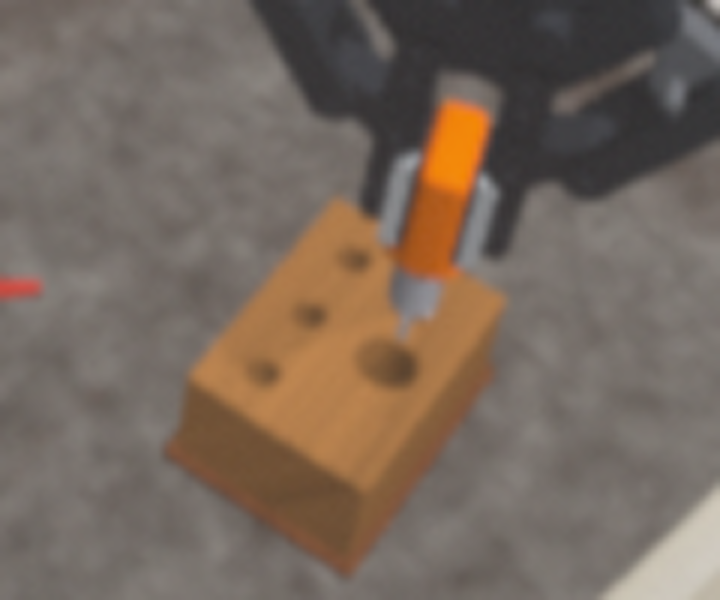

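```bash
python3 -m pendant '{"delta_pos":[[0,0.0035,0],[0.02,0.0035,0],[0.045,0.0035,0],[0.045,0.0035,0],[0.045,0.0035,0]],"spin":[0,0,0,0,0]}' | egrep 'force|tcp'; python3 -c "from h import *
optics.snapshot('wrist')
s=st();k=K('wrist');p,d=optics.snapshot('wrist')
cv2.imwrite('pics/w23.png',cv2.resize(p[180:280,220:340,::-1],None,fx=6,fy=6,interpolation=2))
"
```

```text
tcp_pos: [0.4864, -0.3117, 0.0836]
ft_force: [0.2, 0.0, -0.2]
t 22.37 tcp [ 486.7 -311.9   84. ] yaw 116.57 F [ 1.2 -0.4 -1.1] M [-0.027 -0.025  0.022] w 13.1
```

View pics/w23.png

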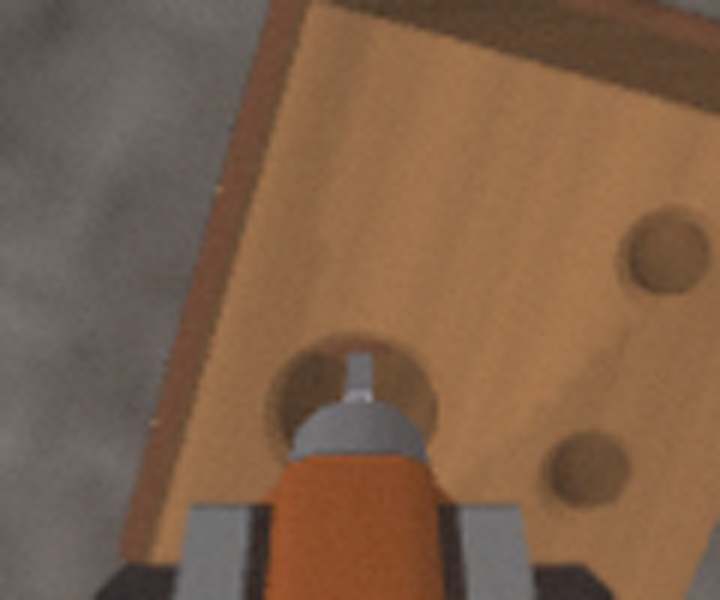

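```bash
python3 -m pendant '{"delta_pos":[[0,-0.002,0],[0.01,-0.002,0],[0.03,-0.002,0],[0.045,-0.002,0],[0.045,-0.002,0]],"spin":[0,0,0,0,0]}' | egrep 'force|tcp'; python3 -c "from h import *
optics.snapshot('wrist')
s=st();k=K('wrist');p,d=optics.snapshot('wrist')
cv2.imwrite('pics/w24.png',cv2.resize(p[180:280,220:340,::-1],None,fx=6,fy=6,interpolation=2))
"
```

```text
tcp_pos: [0.4864, -0.3123, 0.0648]
ft_force: [0.2, 0.6, -1.5]
t 22.88 tcp [ 486.7 -312.4   65.4] yaw 116.57 F [-0.1 -0.1 -1.3] M [-0.013 -0.033 -0.004] w 13.4
```

View pics/w24.png

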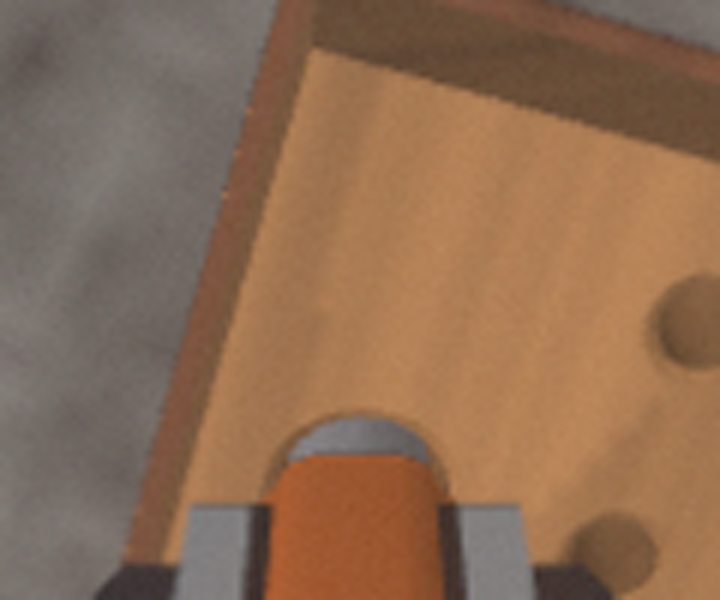

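```bash
python3 -m pendant '{"delta_pos":[[0.01,0,0.001],[0.02,0,0.001],[0.03,0,0.001],[0.03,0,0.001]],"spin":[0,0,0,0]}' | egrep 'force|tcp'; python3 -c "from h import *
optics.snapshot('wrist')
st()"
```

```text
tcp_pos: [0.4873, -0.3123, 0.0536]
ft_force: [0.2, 0.2, 0.2]
t 23.32 tcp [ 487.4 -312.4   53.9] yaw 116.57 F [ 0.4  1.  -0.6] M [ 0.017 -0.011 -0.029] w 13.4
```

```bash
python3 -m pendant '{"delta_pos":[[0.004,0,0],[0.009,0,0],[0.009,0,0]],"spin":[0,0,0]}' | egrep 'force|tcp'; python3 -c "from h import *
optics.snapshot('wrist')
st()"
```

```text
tcp_pos: [0.4876, -0.3126, 0.0506]
ft_force: [-0.8, 0.1, -0.2]
t 23.62 tcp [ 487.6 -312.6   50.8] yaw 116.57 F [-0.2  0.2 -1.5] M [ 0.052 -0.055 -0.003] w 13.2
```

```bash
python3 -m pendant '{"delta_pos":[[0.002,0,0],[0.002,0,0],[0.002,0,0],[0.002,0,0],[0.002,0,0],[0.002,0,0],[0.002,0,0]],"spin":[0,0,0,0,0,0,0]}' 0.3 | egrep 'force|tcp|grip'; python3 -m pendant '{"delta_pos":[[-0.04,0,0],[-0.1,0,0],[-0.18,0,0],[-0.26,0,0],[-0.35,0,0],[-0.35,0,0],[-0.35,0,0]],"spin":[0,0,0,0,0,0,0]}' | egrep 'force|tcp|grip'; python3 -c "from h import *
for n in ['wrist','scene','top']:
  optics.snapshot(n);k=K(n);p,d=optics.snapshot(n);cv2.imwrite(f'pics/{n}_end.png',p[:,:,::-1])
  o=finder.outline_of(n,'key')
  for q in o[:1]:
    P=pts(n,d,q['mask'],k);T=P[P[:,2]>.08];print(n,q['score'],q['centre'],P[:,2].max(),np.median(P[:,2]),T.mean(0) if len(T) else None)
  if n=='wrist':
    cv2.imwrite('pics/o_end.png',ortho(n,p,k,(.489,-.3117),.085,.03)[:,:,::-1])
st()"
```

```text
tcp_pos: [0.4877, -0.3127, 0.0502]
ft_force: [-0.7, 0.7, 0.6]
grip_width: 0.0598
tcp_pos: [0.4888, -0.3132, 0.1925]
ft_force: [-0.0, 0.9, 0.2]
grip_width: 0.0597
wrist 0.97 [206.8, 279.1] 0.08742366773177429 0.08426811983518648 [ 0.48855267 -0.31312685  0.08464693]
scene 0.81 [320.0, 380.3] 0.08674394816056741 0.07749612786859295 [ 0.48780826 -0.31489742  0.08379006]
top 0.3 [264.0, 355.1] 0.056191783467612 0.040988650394530035 None
t 25.23 tcp [ 487.5 -312.5  189.4] yaw 116.57 F [ 0.4 -0.  -0.4] M [ 0.006  0.039 -0.025] w 59.9
```

View pics/scene_end.png

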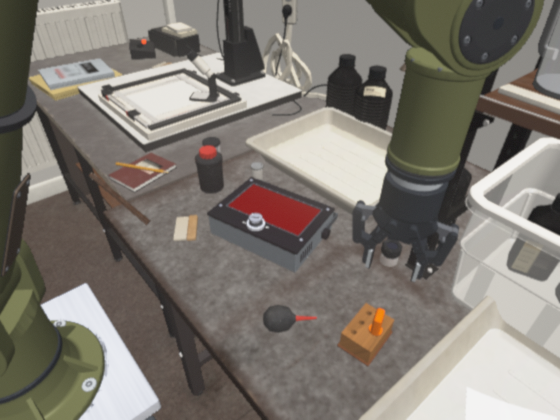

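View pics/wrist_end.png

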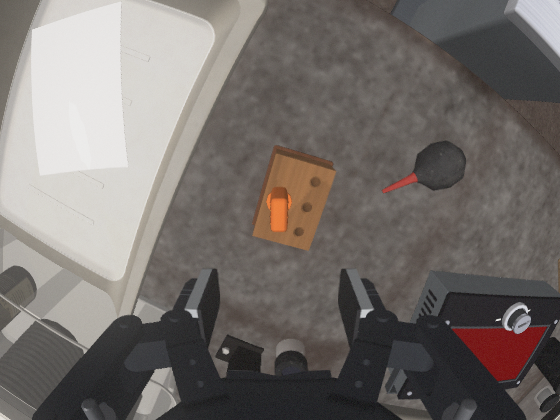

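View pics/o_end.png

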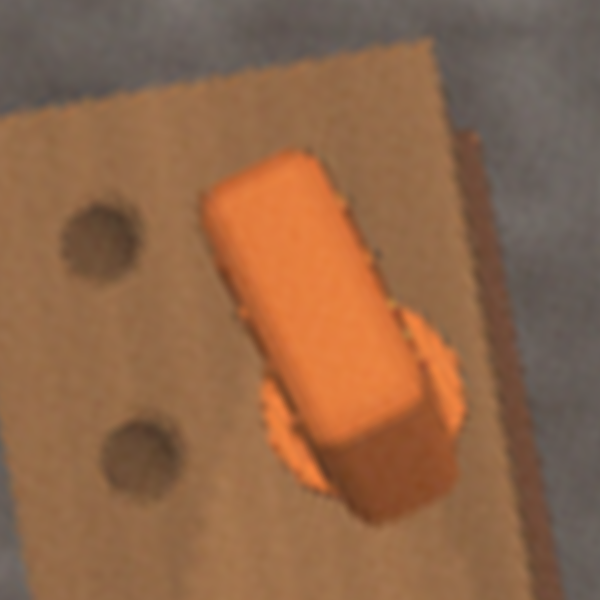

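```bash
python3 -c "from cell import bot;print(bot.close_job())"
```

```text
the job is handed in; nothing more can be done
None
```

The stud is turned and caught, the filter frame is down on its seal, and the key is back upright in its hole. I handed the job in at about 25 s.

**What I did:** I took the key from the stand and set its blade in the slot. I pressed the stud to its floor and turned it about 1.3 rad clockwise until the slot stopped following the key. I then let it up, lifted the key clear and put it back in its hole.

**Last checks:**
- **Stud:** once the key was off, the slot stood at about 1.1 rad in the wrist picture (need 0.85) and it still looked turned in the last pictures.
- **Frame:** its front edge dropped from 71.4 to 68.3 mm.
- **Key:** its top is at 84.7 mm, the same height as at the start, and its collar rests on the stand.
- **Other things:** the bystanders looked unmoved. I judged them by eye and did not measure them again. The gripper is open and clear of everything.

**What went less well:**
- **Too firm a press:** I stepped past the floor, and the wrist read about 24 N before I backed off to 11–13 N. That is over the 11–15 N right press but under the 30 N limit.
- **The stop:** the twist reading showed no clear rise above its noise. I judged the stop from the slot standing still in the pictures.
- **Key search:** at the end the network did not find the key in the top view (low score, wrong place), but the wrist and scene views agreed on where it is.

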